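Prop the parts washer's cover open on its rod

TASK

Prop the parts washer's cover open so that the mould inserts inside can dry: raise the blue cover by its black bar handle until it stands up by itself, swing the prop rod with the red sleeve up out of its clip, then lower the cover until the rod's ball end sits in the orange socket under the cover and carries it. Let go, and leave the things standing round the washer where they are.

Things in the scene. Friction and masses are not known exactly. Their poses are not given: they have to be found in the camera images.
- washer: Grey open tub, 215 x 260 mm, fixed; rim 65 mm high at front and sides, 90 mm at the back. Origin under its centre; x to its back (hinge side), y to its left, z up. Inserts on its floor stay below 40 mm. Inside on the right a prop rod lies along x at y = -75 mm: pivot on a dark bracket at (-42.5, -75, 78) mm, free end in an open clip (no snap) at x = 63 mm; the side wall is 50 mm from the rod.
- cover (a joint): Angle of the blue cover (205 x 270 x 5 mm) about its hinge, which runs along y at (87.5, 0, 100) mm in the washer's frame. 0 = closed, level; grows as the front edge rises; stop at 1.30 rad. Hinge friction holds it above about 1.25 rad; lower, it sinks shut if let go. Under 6 N at the handle lifts it. With the rod's ball seated in the socket it reads about 0.79.
- cover_hinge (a point): Middle of the cover's hinge axis; its frame turns with the cover: -x runs from the hinge to the handle, z out of the cover's upper face. A 28 mm skirt hangs from the front edge, 18 mm skirts from the sides.
- cover_handle (a point): Centre of the cover's round black bar handle, 11 mm thick, parallel to the hinge, 245 mm in front of the hinge axis and 10 mm below it when closed (so at height 90 mm). 108 mm of it are free between its two arms; 37 mm are free between bar and cover edge.
- socket (a point): Where the centre of the rod's ball end lies when seated in the orange socket under the cover: 148 mm from the hinge axis, 6 mm below the sheet. The pocket is open downwards with flared walls: about 17 mm wide at the sheet and 33 mm at its mouth along the cover's x, 15 mm deep.
- rod (a joint): Angle of the prop rod about its pivot (axis along the washer's y): 0 = level in the clip, pointing to the hinge; grows as its ball end swings up and to the front; 1.57 = upright, stop at 1.75. Friction keeps it where it is left (about 1.5 N at the sleeve moves it). Ball in socket: about 1.40 (1.34 to 1.46); set it there before the cover comes down.
- rod_pivot (a point): The rod's pivot; its frame turns with the rod: x along the rod to the ball end.
- rod_grip (a point): Centre of the red sleeve, 11 mm thick and 36 mm long, on the rod's axis 70 mm from the pivot: the place to pinch it, fingers closing along the washer's y. The open cover leans over it, so the tool must lean towards the robot, about 25 to 45 degrees from vertical.
- rod_tip (a point): Centre of the ball end (12 mm) of the 8 mm rod, 125 mm from the pivot.
- oil_bottle: White squeeze bottle, 30 x 50 x 84 mm, standing left of the washer; leave it alone. Origin under its centre.
- paste_pot: Glass pot with yellow-brown lid, 57 mm across, 36 mm high, right of the washer; leave it alone. Origin under its centre.
- masking_tape: Roll of masking tape lying flat, 90 mm across, 24 mm high, right of the washer; leave it alone. Origin under its centre.

How it is judged (in metres and radians):
On the way, in this order (a step that is already met when the one before it is completed fails the run):
1. the cover is raised well clear (value of joint cover above 1 rad), for 0.2 s.
2. the rod is swung up out of its clip under the open cover (value of joint rod above 1.1 rad and value of joint cover above 0.85 rad), for 0.2 s.
At the end, for the whole second after the job is handed in: The cover is at rest on the prop rod: the rod's ball within 10 mm of its seat in the socket, the cover bearing on the rod (over 0.15 N), the cover between 0.70 and 0.90 rad open, and the bottle, pot and tape each within 30 mm of where they stood (distance between rod_tip and socket below 0.01 m and contact force between rod and cover above 0.15 N and value of joint cover between 0.7 and 0.9 rad and velocity of joint cover between -0.05 and 0.05 rad/s and distance of each of oil_bottle, paste_pot, masking_tape from where it was at the start of the episode below 0.03 m); the robot touches nothing.
It fails at once if a bystander (bottle, pot or tape) is pushed more than 30 mm or tipped over (distance of any of oil_bottle, paste_pot, masking_tape from where it was at the start of the episode above 0.03 m or angle between any of oil_bottle, paste_pot's own z axis and vertical above 0.5 rad).
It also fails if it takes over 70 s, if anything falls off the work surface, if the arm or the gripper's body presses on something with over 40 N, if the wrist force passes 120 N, or if a joint passes its speed limit or range.

ROBOT

A 6-joint arm with a two-finger parallel gripper is mounted at the origin on a cart in front of the work surface, level with it; the furniture and walls round the work are solid. World frame = base frame: x ahead of the robot, y to its left, z up, the work surface at z = 0. Lengths are in mm, angles in rad, forces in N, time in s.
With the tool pointing down it reaches from about 275 to 1000 mm from the base axis. Payload 8.4 kg.
Tool frame: the origin (TCP) lies between the finger pads; the fingertips stand 11 mm ahead of it and the grasp point (between the pads) lies 8 mm behind it; z points along the fingers, y is the direction in which the jaws open and shut (so a half turn about z gives the same grasp; the last joint's range is limited). The gripper opens to 85 mm and grips with 20 to 120 N. Pads are 22 mm wide; open, the fingers measure 114 mm over their backs; the gripper's body (76 mm by 85 mm) begins 54 mm behind the grasp point. The pads swing forward as they close: fully open they stand 13 mm farther back than shut.
Start: joints at [1.134, 0.353, 1.633, -0, 1.155, -0.002], TCP at [263.267, 566.85, 242.281] pointing down, gripper open.
Joint ranges: [-2.63, 2.63], [-0.92, 2.1], [0.06, 2.66], [-1.3, 4.44], [0, 2.69], [-3.02, 3.02]. Speed limits (rad/s): [2.22, 2.22, 2.79, 3.14, 3.14, 3.14].

INTERFACE

Orientations are given as [roll, pitch, yaw] about the fixed x, y, z axes, in that order (R = Rz(yaw) Ry(pitch) Rx(roll)).
In Python, from rig import r, eyes gives the robot as it stands. The module is installed in compiled form; this text tells all that it offers.
- The arm moves only by the tool servo_tool, never from a script. Its argument "rows" is a list of rows, each a list of 3 entries, a list of its own where there are three numbers: the shift along the world's x, y, z in cm, then the turn about the world's z in rad, then the finger opening in cm, from 0 to 8.54. A call has 1 to 5 rows; each row shifts and turns the commanded pose from where the row before left it; what a row does not reach is not made up. A row lasts 1/12 s, in which the tool goes at most 41.7 mm and 7.16 degrees, less where a joint would pass 70% of its speed; a pose out of reach is approached as far as the arm can. A call is refused whole if a number of a shift passes 4.17 or a number of a turn 0.125, either way. A call with a gripper value outside its range is refused whole. The fingers move at their own pace and stop on an object; "squeeze" is the grip in N (left out, the last holds). Time passes only in rows, so rows that do not move let the fingers close. It gives the time, the measured TCP pose, the force and the opening at its end, in the units of the state.
- r.sense(): the state, without advancing time (a new reading comes with each control period).
- eyes.grab_frame(name): name is "scene" or "top" or "wrist"; returns a dict with "frame" (400x640x3 uint8, red, green, blue), "depth" (400x640 float32, mm along the optical axis (not along the pixel's ray), 0 where there is no reading), "vertical_fov" (degrees; the focal length in pixels is half the picture's height over the tangent of half this angle, whatever the lens; pixels are square), "cx", "cy" (the principal point, pixels), "camera_from_world" (4x4, takes a point from world to camera coordinates); the wrist camera has in their place "hand_eye" (4x4, takes a point from camera to tool coordinates, whose origin is the TCP and whose axes are the flange's). Camera axes: x right, y down, z forward; pixel columns grow to the right and rows downward; lengths in mm; the calibration is good to about 2 mm. A picture is of the moment at which its call begins: read the wrist's pose just before it.
- r.sign_off(): hands the job in, once; it reports no verdict.
The state is a dict: "clock": time; "qpos": joint angles; "qvel": joint speeds; "joint_efforts": joint torques, N m; "eef_pos": TCP position; "tcp_rot": TCP orientation; "contact_force": force on the tool from outside, world axes, zero at the start; "wrist_torque": the same for the moment, N m; "opening": opening from 0.0 (shut) to 1.0 (fully open).
Only numpy, scipy, OpenCV 4.12 (cv2) and the standard library are available. Lean on these libraries where they do the work, as an engineer would, in place of code of your own. Each camera call takes 0.05 s, during which the arm holds its last target.

## Working session

There is one attempt and no reset: what is moved stays moved. The work goes in short steps, Python scripts to look and compute and a tool call to move; the robot and the scene stay as the last step left them, time stands still between calls to the robot, and variables do not carry over. Pictures are saved under pics/ and viewed, and the job is handed in when it is done.

Besides the shell and the picture viewer there is one more tool, called after "Call:" as a command line: name --argument value ..., lists and objects as JSON in quotes. servo_tool: Moves the arm, as the interface text tells. Its arguments: {"type":"object","properties":{"rows":{"type":"array"},"squeeze":{"type":"number"}},"required":["rows"]}

```bash
mkdir -p pics
cat > h.py <<'E'
import numpy as np, cv2
from rig import r, eyes
def save(name,fn):
    g=eyes.grab_frame(name); cv2.imwrite('pics/'+fn,g['frame'][:,:,::-1]); return g
def world(g,u,v,T=None):
    f=200/np.tan(np.radians(g['vertical_fov'])/2)
    z=g['depth'][int(round(v)),int(round(u))]
    p=np.array([(u-g['cx'])/f*z,(v-g['cy'])/f*z,z,1])
    M=np.linalg.inv(g['camera_from_world']) if T is None else T
    return (M@p)[:3]
def cloud(g):
    f=200/np.tan(np.radians(g['vertical_fov'])/2)
    v,u=np.mgrid[:400,:640]; z=g['depth']
    P=np.stack([(u-g['cx'])/f*z,(v-g['cy'])/f*z,z,np.ones_like(z)],-1)
    W=P@np.linalg.inv(g['camera_from_world']).T
    return W[...,:3]
E
python3 - <<'E'
from h import *
print(r.sense())
for n in ['scene','top','wrist']:
    g=save(n,n+'0.png'); np.savez('/tmp/'+n+'0.npz',**g); print(n,g['vertical_fov'],g['cx'],g['cy'],g.get('camera_from_world',g.get('hand_eye')).round(3).tolist(), (g['depth']>0).mean())
E
```

```text
{'clock': 0.0, 'qpos': array([ 1.13359324e+00,  3.53644491e-01,  1.63411871e+00,  2.90886767e-05,
        1.15517577e+00, -2.38402572e-03]), 'qvel': array([-2.10797969e-04,  7.48696786e-04, -9.26908280e-05,  8.42172744e-04,
       -1.21824617e-03, -1.13354409e-03]), 'joint_efforts': array([-3.59723426e-04, -6.05265355e+01, -3.42070341e+01,  5.94144808e-05,
        9.15419514e-03,  6.87960596e-05]), 'eef_pos': array([263.07404541, 566.44744948, 241.57054274]), 'tcp_rot': array([-3.14024640e+00, -2.98059839e-05,  2.70676181e+00]), 'contact_force': array([ 0.26778409, -0.24154575, -0.1263709 ]), 'wrist_torque': array([-0.00150341,  0.03521559, -0.02810578]), 'opening': 1.0004097504375233}
scene 51.57329932706583 323.469006904018 195.58844789902759 [[0.891, -0.453, 0.01, -537.912], [-0.31, -0.624, -0.718, 252.675], [0.331, 0.637, -0.696, 725.803], [0.0, 0.0, 0.0, 1.0]] 0.99586328125
top 47.48579671884936 314.3519544019016 200.57467186187145 [[0.014, -1.0, -0.008, -22.905], [-0.991, -0.013, -0.133, 616.789], [0.133, 0.009, -0.991, 1002.227], [0.0, 0.0, 0.0, 1.0]] 0.9963359375
wrist 60.56363492189539 323.2405328638221 194.3611490896206 [[-0.0, -0.945, -0.328, 84.319], [1.0, -0.0, 0.0, 0.567], [-0.001, -0.328, 0.945, -130.954], [0.0, 0.0, 0.0, 1.0]] 0.996125
```

View pics/scene0.png

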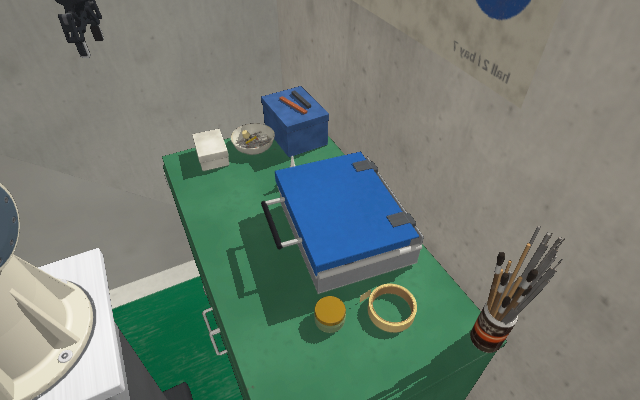

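View pics/top0.png

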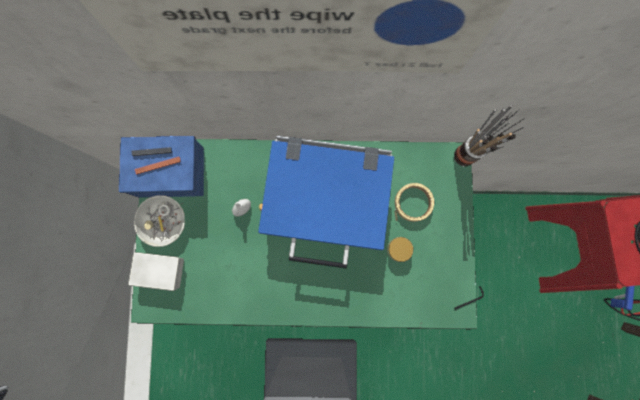

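View pics/wrist0.png

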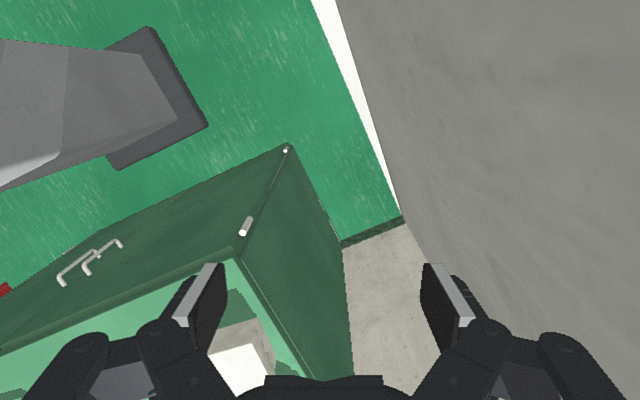

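Run:
```python
from h import *
for n in ['top','scene']:
    g=dict(np.load(f'/tmp/{n}0.npz')); W=cloud(g); I=g['frame'].astype(int)
    m=(I[...,2]>100)&(I[...,0]<60)&(I[...,1]<110)&(W[...,2]>70)&(W[...,2]<140)
    k,l,s,c=cv2.connectedComponentsWithStats(m.astype(np.uint8)); i=1+np.argmax(s[1:,4]); m=l==i
    P=W[m]; print(n,m.sum(),'z',np.percentile(P[:,2],[2,50,98]))
    rc=cv2.minAreaRect(P[:,:2].astype(np.float32)); print(rc, cv2.boxPoints(rc).round(1).tolist())
    # handle: black
    d=(I.sum(-1)<110)&(W[...,2]>78)&(W[...,2]<110)&(W[...,0]<np.median(P[:,0]))
    k,l,s,c=cv2.connectedComponentsWithStats(d.astype(np.uint8))
    for i in range(1,k):
        if s[i,4]>40:
            Q=W[l==i]; q=Q[:,:2]; mu=q.mean(0); u,sv,vt=np.linalg.svd(q-mu,full_matrices=False); t=(q-mu)@vt[0]
            print(' handle',s[i].tolist(),mu,Q[:,2].max(),np.percentile(Q[:,2],50),vt[0],np.percentile(t,[0,5,95,100]))
```

```text
top 23 z [ 80.36318199 101.13462173 106.27812077]
((526.4458618164062, 2.0350914001464844), (43.926658630371094, 1.137650489807129), 83.10252380371094) [[523.2000122070312, -19.700000762939453], [524.4000244140625, -19.799999237060547], [529.5999755859375, 23.799999237060547], [528.5, 23.899999618530273]]
scene 9980 z [ 92.80426094 105.54776937 107.68269868]
((625.2689819335938, -41.5498046875), (272.095703125, 212.82412719726562), 83.17524719238281) [[503.3999938964844, -164.0], [714.7999877929688, -189.3000030517578], [747.0999755859375, 80.9000015258789], [535.7999877929688, 106.19999694824219]]
 handle [261, 202, 21, 47, 153] [472.84832567 -30.13526344] 98.11744452166363 94.77600812791798 [0.1141938  0.99345849] [-55.91411356 -53.96610754  58.91307923  68.27948583]
```

Run:
```python
from h import *
g=dict(np.load(f'/tmp/top0.npz')); W=cloud(g); I=g['frame']; 
print(I[200,330],W[200,330],W[262,320],I[262,320],I[261:266,310:335:8].tolist())
H=cv2.cvtColor(I,cv2.COLOR_RGB2HSV)
m=(H[...,0]>100)&(H[...,0]<125)&(H[...,1]>150)&(abs(W[...,2]-105)<30)
k,l,s,c=cv2.connectedComponentsWithStats(m.astype(np.uint8)); i=1+np.argmax(s[1:,4]); m=l==i
P=W[m];print(np.percentile(P[:,2],[2,50,98]))
rc=cv2.minAreaRect(P[:,:2].astype(np.float32)); print(rc, cv2.boxPoints(rc).round(1).tolist())
d=(I.max(-1)<60)&(W[...,2]>70)&(W[...,2]<115)
k,l,s,c=cv2.connectedComponentsWithStats(d.astype(np.uint8))
for i in range(1,k):
  if s[i,4]>60:
    Q=W[l==i]; q=Q[:,:2]; mu=q.mean(0); u,sv,vt=np.linalg.svd(q-mu,full_matrices=False); t=(q-mu)@vt[0]
    print(' handle',s[i].tolist(),mu,np.percentile(Q[:,2],[5,50,95]),vt[0],t.min(),t.max())
```

```text
[ 70 116 189] [610.09819262 -48.73562886 105.5702016 ] [477.63013417 -28.9408363   93.02079893] [57 56 60] [[[49, 50, 55], [62, 60, 67], [55, 61, 62], [53, 78, 64]], [[37, 44, 45], [52, 51, 56], [58, 58, 60], [53, 59, 57]], [[48, 62, 56], [37, 39, 42], [51, 52, 58], [55, 55, 59]], [[64, 92, 77], [40, 51, 44], [41, 46, 45], [52, 52, 52]], [[67, 98, 81], [59, 89, 73], [39, 54, 46], [44, 42, 45]]]
[101.18612834 104.7499859  108.4066133 ]
((623.14208984375, -41.157562255859375), (267.471923828125, 203.8003692626953), 83.0816421508789) [[505.8999938964844, -161.60000610351562], [708.2000122070312, -186.1999969482422], [740.4000244140625, 79.30000305175781], [538.0999755859375, 103.9000015258789]]
 handle [289, 258, 58, 10, 157] [475.87168034 -28.19511696] [90.69001924 94.39981619 97.1773749 ] [0.1091561  0.99402462] -56.70261785542077 66.47246763662271
```

Call:
servo_tool --rows '[[[1.3, -3.9, 0], -0.125, 8.5], [[1.3, -3.9, 0], -0.125, 6], [[1.3, -3.9, 0], -0.125, 4], [[1.3, -3.9, 0], -0.125, 4], [[1.3, -3.9, 0], -0.125, 4]]'

```text
clock: 0.57
eef_pos: [328.2, 370.0, 242.0]
tcp_rot: [-3.141, 0.0, 2.076]
contact_force: [0.4, -0.0, 0.5]
opening: 0.473
```

Call:
servo_tool --rows '[[[1.3, -3.9, 0], -0.125, 4], [[1.3, -3.9, 0], -0.125, 4], [[1.3, -3.9, 0], -0.125, 4], [[1.3, -3.9, 0], -0.125, 4], [[1.3, -3.9, 0], -0.125, 4]]'

```text
clock: 0.98
eef_pos: [393.3, 175.0, 242.4]
tcp_rot: [3.141, -0.0, 1.451]
contact_force: [1.4, 0.6, 0.8]
opening: 0.467
```

Call:
servo_tool --rows '[[[1.3, -3.9, 0], 0, 4], [[1.3, -3.9, 0], 0, 4], [[1.3, -3.9, 0], 0, 4], [[1.3, -3.9, 0], 0, 4], [[1.3, -3.9, 0], 0, 4]]'

```text
clock: 1.4
eef_pos: [458.4, -20.3, 242.4]
tcp_rot: [3.141, -0.0, 1.457]
contact_force: [2.0, 0.1, -0.7]
opening: 0.47
```

Call:
servo_tool --rows '[[[1.9, -0.4, -3], 0, 4], [[0, 0, -3], 0, 4]]'

```text
clock: 1.57
eef_pos: [481.8, -25.1, 183.3]
tcp_rot: [3.134, -0.0, 1.453]
contact_force: [0.1, 0.7, -0.5]
opening: 0.472
```

```bash
cat >> h.py <<'E'
from scipy.spatial.transform import Rotation as Ro
def wristT():
    s=r.sense(); T=np.eye(4); T[:3,:3]=Ro.from_euler('xyz',s['tcp_rot']).as_matrix(); T[:3,3]=s['eef_pos']; return T
def wcloud(g,T):
    h=dict(g); h['camera_from_world']=np.linalg.inv(T@g['hand_eye']); return cloud(h)
E
python3 - <<'E'
from h import *
T=wristT(); g=save('wrist','w1.png'); W=wcloud(g,T); I=g['frame']
print(T[:3,3])
d=(I.max(-1)<75)&(W[...,2]>80)&(W[...,2]<110)&(g['depth']>0)
k,l,s,c=cv2.connectedComponentsWithStats(d.astype(np.uint8))
for i in range(1,k):
  if s[i,4]>150:
    Q=W[l==i]; q=Q[:,:2]; mu=q.mean(0); u,sv,vt=np.linalg.svd(q-mu,full_matrices=False); t=(q-mu)@vt[0]
    print(s[i].tolist(),mu,np.percentile(Q[:,2],[5,50,95]),vt[0],t.min(),t.max())
E
```

```text
[481.81521566 -25.12116568 183.27895148]
[306, 108, 17, 173, 2454] [477.57641531 -16.78131771] [91.22905156 93.94398672 95.35272807] [-0.11684654 -0.99314998] -58.15373730952992 67.23308278293214
```

View pics/w1.png

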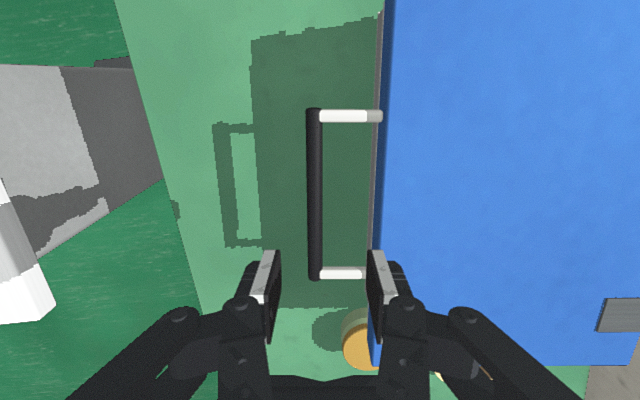

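Call:
servo_tool --rows '[[[0, 0, -2.5], 0, 3], [[0, 0, -2.5], 0, 3], [[0, 0, -2.5], 0, 3], [[0, 0, -2.5], 0, 3], [[0, 0, 0], 0, 3]]'

```text
clock: 2.03
eef_pos: [474.1, -21.6, 79.2]
tcp_rot: [-3.134, 0.0, 1.457]
contact_force: [-1.8, -0.6, -0.5]
opening: 0.351
```

Call:
servo_tool --rows '[[[0, 0, 0], 0, 1.5], [[0, 0, 0], 0, 0.8], [[0, 0, 0], 0, 0.8], [[0, 0, 0], 0, 0.8]]' --squeeze 25

```text
clock: 2.37
eef_pos: [476.6, -21.8, 83.3]
tcp_rot: [-3.141, -0.0, 1.457]
contact_force: [-5.1, 2.5, -1.4]
opening: 0.117
```

Run:
```python
import numpy as np
th=np.linspace(0,1.3,16); c,s=np.cos(th),np.sin(th)
d=245*(1-c)-10*s; z=245*s-10*c+10
P=np.stack([d*.9928,-d*.1195,z],1)/10
Q=P.round(2); print(np.diff(Q,axis=0).round(2).tolist(),Q[-1])
```

```text
[[0.01, 0.0, 2.12], [0.18, -0.02, 2.12], [0.37, -0.05, 2.09], [0.55, -0.06, 2.05], [0.72, -0.09, 2.0], [0.89, -0.11, 1.93], [1.05, -0.12, 1.84], [1.21, -0.15, 1.74], [1.35, -0.16, 1.63], [1.49, -0.18, 1.51], [1.61, -0.2, 1.37], [1.72, -0.2, 1.22], [1.83, -0.22, 1.07], [1.9, -0.23, 0.91], [1.98, -0.24, 0.74]] [16.86 -2.03 24.34]
```

Call:
servo_tool --rows '[[[0, 0, 2.1], 0, 0.8], [[0.2, 0, 2.1], 0, 0.8], [[0.35, -0.05, 2.1], 0, 0.8], [[0.55, -0.05, 2.05], 0, 0.8], [[0.7, -0.1, 2.0], 0, 0.8]]'

```text
clock: 2.78
eef_pos: [494.2, -24.0, 187.7]
tcp_rot: [-3.141, -0.0, 1.457]
contact_force: [0.8, 1.1, -4.9]
opening: 0.115
```

Call:
servo_tool --rows '[[[0.9, -0.1, 1.95], 0, 0.8], [[1.05, -0.1, 1.85], 0, 0.8], [[1.2, -0.15, 1.75], 0, 0.8], [[1.35, -0.15, 1.65], 0, 0.8], [[1.5, -0.2, 1.5], 0, 0.8]]'

```text
clock: 3.2
eef_pos: [552.5, -31.0, 275.3]
tcp_rot: [-3.137, 0.0, 1.457]
contact_force: [-14.9, 1.6, 7.7]
opening: 0.116
```

Call:
servo_tool --rows '[[[1.6, -0.2, 1.35], 0, 0.8], [[1.7, -0.2, 1.2], 0, 0.8], [[1.8, -0.2, 1.1], 0, 0.8], [[1.9, -0.25, 0.9], 0, 0.8], [[1.9, -0.25, 0.7], 0, 0.8]]'

```text
clock: 3.62
eef_pos: [644.6, -42.0, 329.5]
tcp_rot: [3.139, -0.0, 1.457]
contact_force: [-4.9, 2.2, 5.2]
opening: 0.116
```

Run:
```python
from h import *
save('scene','s1.png'); s=r.sense(); print(s['eef_pos'],s['contact_force'],s['qpos'],s['tcp_rot'])
```

```text
[644.9261235  -42.06396782 329.65324653] [-11.3674002    1.66218741  20.24209285] [-6.77371961e-02  3.21618316e-01  1.48338932e+00  5.71890610e-04
  1.33812713e+00  4.61518566e-02] [-3.14002648e+00 -4.84536610e-04  1.45677460e+00]
```

View pics/s1.png

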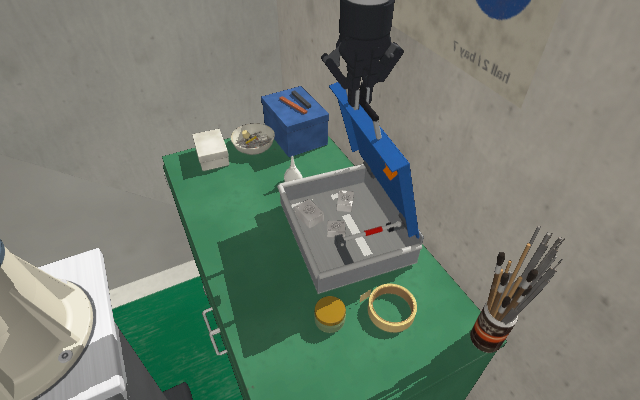

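Call:
servo_tool --rows '[[[0, 0, 0], 0, 1.6], [[0, 0, 0], 0, 2.6], [[0, 0, 1], 0, 3], [[0, 0, 2.5], 0, 3], [[-1, 0, 4], 0, 3]]'

```text
clock: 4.08
eef_pos: [633.5, -42.0, 398.2]
tcp_rot: [-3.137, 0.0, 1.457]
contact_force: [0.5, -0.3, 0.4]
opening: 0.354
```

Call:
servo_tool --rows '[[[-3, 0, 2.8], 0, 3], [[-3, 0, 2.8], 0, 3], [[-3, 0, 2.8], 0, 3], [[-3, 0, 2.8], 0, 3], [[-3, 0, 2.8], 0, 3]]'

```text
clock: 4.5
eef_pos: [482.2, -42.1, 542.8]
tcp_rot: [3.14, 0.0, 1.457]
contact_force: [0.8, 0.3, 0.7]
opening: 0.353
```

Run:
```python
from h import *
g=save('scene','s2.png'); np.savez('/tmp/s2.npz',**g);g=save('top','t2.png'); np.savez('/tmp/t2.npz',**g); s=r.sense(); print(s['eef_pos'],s['contact_force'],s['qpos'],s['tcp_rot'],s['clock'])
```

```text
[481.52173738 -42.16461267 547.7932109 ] [-0.11461067  0.11275865 -0.47886826] [-9.03079698e-02 -3.10575392e-02  1.44858965e+00 -2.02916401e-04
  1.71330845e+00  2.38492141e-02] [ 3.13083883e+00 -5.59190287e-05  1.45660954e+00] 4.6
```

View pics/s2.png

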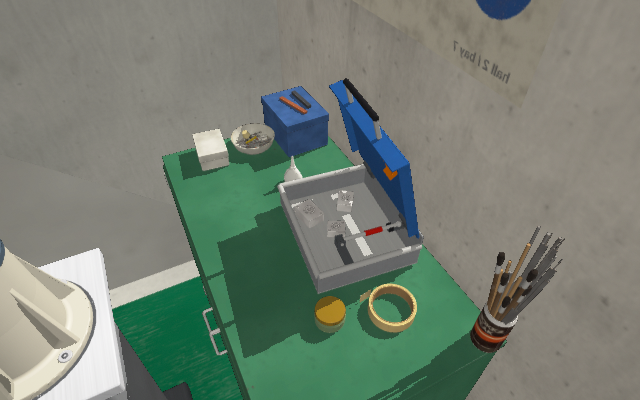

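View pics/t2.png

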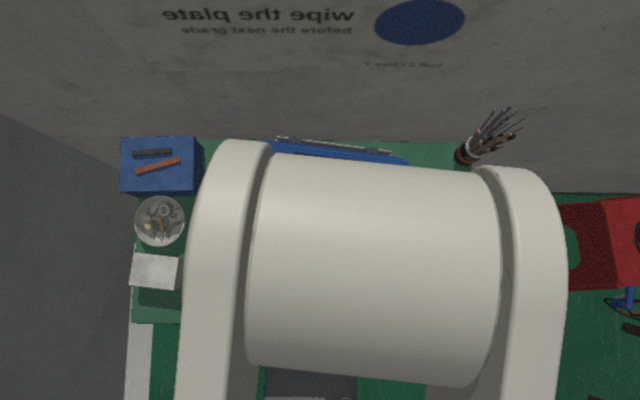

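```bash
cat > kin.py <<'E'
import numpy as np
S=[(np.hypot(263.07,566.45),241.57,.353644,1.634119),(np.hypot(644.93,42.06),329.65,.321618,1.483389),(np.hypot(481.52,42.165),547.79,-.031058,1.448590)]
A=[];y=[]
for R,z,q2,q3 in S:
    q=q2+q3
    A.append([np.sin(q2),np.sin(q),np.cos(q),0,1]);y.append(R)
    A.append([np.cos(q2),np.cos(q),-np.sin(q),1,0]);y.append(z)
A=np.array(A);y=np.array(y)
print(np.linalg.lstsq(A,y,rcond=None)); 
print(np.linalg.lstsq(A[:,[0,1,3,4]],y,rcond=None)); 
print(np.linalg.lstsq(A[:,:4],y,rcond=None));
E
python3 kin.py
```

```text
(array([553.54918709, 495.64788827,  55.73602127, -26.12770603,
         2.19666129]), array([0.03855792]), np.int32(5), array([2.98450002, 2.43224487, 0.29898888, 0.29014629, 0.05801124]))
(array([480.08034316, 498.67722563,  -8.37194101,   5.75570121]), array([30.93181241]), np.int32(4), array([2.46588467, 2.40622668, 0.29023434, 0.21272039]))
(array([556.99853108, 497.42660364,  57.8724346 , -27.1115781 ]), array([0.7694331]), np.int32(4), array([2.97303406, 1.75168279, 0.29837361, 0.06040722]))
```

Call:
servo_tool --rows '[[[0, 0, 4.1], 0, 3], [[0, 0, 4.1], 0, 3], [[0, 0, 4.1], 0, 3], [[0, 0, 4.1], 0, 3], [[0, 0, 4.1], 0, 3]]'

```text
clock: 5.02
eef_pos: [483.3, -42.0, 747.8]
tcp_rot: [3.14, 0.0, 1.457]
contact_force: [1.0, -0.7, -0.7]
opening: 0.355
```

Call:
servo_tool --rows '[[[0, 0, 4.1], 0, 3], [[0, 0, 4.1], 0, 3], [[0, 0, 4.1], 0, 3], [[0, 0, 4.1], 0, 3], [[0, 0, 4.1], 0, 3]]'

```text
clock: 5.43
eef_pos: [482.9, -42.0, 903.1]
tcp_rot: [3.135, -0.0, 1.457]
contact_force: [1.3, -0.0, 0.9]
opening: 0.356
```

Run:
```python
from h import *
s=r.sense(); print(s['eef_pos'],s['contact_force'],s['qpos'],s['tcp_rot'],s['clock'])
```

```text
[482.8841114  -41.98041162 903.05961647] [ 1.31029249 -0.03494972  0.92661276] [-8.98083452e-02  3.54550701e-01  1.37626386e-01 -1.56043079e-05
  2.64235881e+00  2.40885458e-02] [ 3.13453777e+00 -1.62597463e-04  1.45688628e+00] 5.4333
```

Call:
servo_tool --rows '[[[0, 0, 4], 0, 3], [[0, 0, 4], 0, 3], [[0, 0, 4], 0, 3], [[0, 0, 4], 0, 3], [[0, 0, 4], 0, 3]]'

```text
clock: 5.85
eef_pos: [422.6, -36.8, 950.7]
tcp_rot: [3.044, -0.003, 1.457]
contact_force: [-0.7, 0.1, 1.0]
opening: 0.35
```

Run:
```python
from h import *
s=r.sense(); print(s['eef_pos'],s['contact_force'],s['qpos'],s['tcp_rot'],s['clock'])
```

```text
[422.56736735 -36.7598321  950.70938789] [-0.69000868  0.13250892  0.97992621] [-9.04988159e-02  2.95747609e-01  5.81774238e-02  5.54319161e-04
  2.68984827e+00  2.39640680e-02] [ 3.04380575e+00 -2.53225475e-03  1.45696791e+00] 5.85
```

Call:
servo_tool --rows '[[[0, 0, -3], 0, 3], [[0, 0, -3], 0, 3], [[0, 0, -3], 0, 3], [[0, 0, -3], 0, 3]]'

```text
clock: 6.18
eef_pos: [425.4, -37.0, 860.3]
tcp_rot: [3.042, -0.003, 1.457]
contact_force: [1.5, 1.0, 1.5]
opening: 0.349
```

Run:
```python
from h import *
s=r.sense(); print(s['eef_pos'],s['contact_force'],s['qpos'],s['tcp_rot'],s['clock'])
```

```text
[425.43016622 -37.02204342 860.33261158] [1.49798078 1.02955499 1.4914416 ] [-9.05084968e-02  3.53605307e-02  6.96504983e-01  3.34386208e-04
  2.30973886e+00  2.37225464e-02] [ 3.04163757e+00 -2.59120111e-03  1.45693247e+00] 6.1833
```

Call:
servo_tool --rows '[[[0, 0, 4.1], 0, 3], [[0, 0, 4.1], 0, 3], [[2, 0, 3.6], 0, 3], [[3, 0, 2.8], 0, 3], [[3, 0, 2.8], 0, 3]]'

```text
clock: 6.6
eef_pos: [448.9, -33.4, 933.0]
tcp_rot: [3.082, -0.001, 1.457]
contact_force: [2.4, 0.4, -1.8]
opening: 0.351
```

Call:
servo_tool --rows '[[[3, 0, 2.8], 0, 3], [[3, 0, 2.8], 0, 3], [[3, 0, 2.8], 0, 3], [[3, 0, 2.8], 0, 3], [[3, 0, 2.8], 0, 3]]'

```text
clock: 7.02
eef_pos: [465.1, -25.0, 921.9]
tcp_rot: [3.109, -0.001, 1.457]
contact_force: [-0.4, -0.7, -0.1]
opening: 0.355
```

Run:
```python
from h import *
s=r.sense(); print(s['eef_pos'],s['contact_force'],s['qpos'],s['tcp_rot'],s['clock'])
```

```text
[465.08486004 -24.96614707 921.88915057] [-0.44145088 -0.7329586  -0.05094903] [-0.05594808  0.36050085  0.05816704 -0.00290112  2.68988133  0.05534202] [ 3.10853301e+00 -6.49886946e-04  1.45688590e+00] 7.0167
```

Call:
servo_tool --rows '[[[2.5, -0.7, -2], 0.12, 3], [[2.5, -0.7, -2], 0.12, 3], [[2.5, -0.7, -2], 0.12, 3], [[2.5, -0.7, -2], 0.12, 3], [[2.5, -0.7, -2], 0.12, 3]]'

```text
clock: 7.43
eef_pos: [591.6, -60.4, 821.6]
tcp_rot: [3.107, 0.001, 2.063]
contact_force: [-0.1, 0.2, -0.0]
opening: 0.351
```

Call:
servo_tool --rows '[[[0, 0, 0], 0.12, 3], [[0, 0, 0], 0.12, 3], [[0, 0, 0], 0.12, 3], [[0, 0, 0], 0.12, 3], [[0, 0, 0], 0.12, 3]]'

```text
clock: 7.85
eef_pos: [591.0, -60.1, 822.3]
tcp_rot: [3.109, 0.002, 2.663]
contact_force: [0.4, -0.4, 0.8]
opening: 0.353
```

Call:
servo_tool --rows '[[[0, 0, 0], 0.12, 3], [[0, 0, 0], 0.12, 3], [[0, 0, 0], 0.12, 3], [[0, 0, 0], 0, 3]]'

```text
clock: 8.18
eef_pos: [591.1, -60.1, 822.0]
tcp_rot: [3.11, 0.002, 3.022]
contact_force: [0.6, -0.4, 0.4]
opening: 0.351
```

Run:
```python
from h import *
s=r.sense(); print(s['eef_pos'],s['contact_force'],s['qpos'],s['tcp_rot'],s['clock'])
g=np.load('/tmp/t2.npz'); W=cloud(dict(g)); print(W[40,250],W[40,420],W[100,320])
```

```text
[591.14738692 -60.12509274 822.00829192] [ 0.58037393 -0.44290591  0.40486677] [-0.12140085  0.41699623  0.28369073  0.04854878  2.43859144 -1.53590762] [3.11021636e+00 1.80063817e-03 3.02235232e+00] 8.1833
[778.67630874  72.79632557 486.32479755] [ 778.66777461 -159.03513759  491.01431387] [781.77503912 -24.40188643 246.85432829]
```

Call:
servo_tool --rows '[[[2, -0.25, 3], 0, 3], [[2, -0.25, 3], 0, 3], [[2, -0.25, 3], 0, 3]]'

```text
clock: 8.43
eef_pos: [541.9, -57.9, 856.2]
tcp_rot: [3.115, -0.092, 3.015]
contact_force: [0.1, 0.8, -0.5]
opening: 0.354
```

Run:
```python
from h import *
s=r.sense(); print(s['eef_pos'],s['contact_force'],s['qpos'],s['tcp_rot'],s['clock'])
```

```text
[541.87829622 -57.87749461 856.17806571] [ 0.09800142  0.80819527 -0.51565653] [-0.12550931  0.49049666  0.05817362  0.06086542  2.68420394 -1.5152094 ] [ 3.11481644 -0.09204137  3.0151148 ] 8.4333
```

Call:
servo_tool --rows '[[[-3.5, 0.4, 2], 0, 3], [[-3.5, 0.4, 2], 0, 3], [[-3.5, 0.4, 2], 0, 3], [[-3.5, 0.4, 2], 0, 3], [[-3.5, 0.4, 2], 0, 3]]'

```text
clock: 8.85
eef_pos: [353.2, -35.7, 925.3]
tcp_rot: [3.114, -0.069, 3.015]
contact_force: [0.8, 0.0, 0.3]
opening: 0.349
```

```bash
cat > st.py <<'E'
from h import *
s=r.sense(); R=Ro.from_euler('xyz',s['tcp_rot']).as_matrix(); z=R[:,2]
print(s['clock'],'pos',s['eef_pos'].round(1),'q',s['qpos'].round(3),'rot',s['tcp_rot'].round(3),'F',s['contact_force'].round(1),'op',round(s['opening'],3))
print('toolz',z.round(3),'tilt',np.arccos(-z[2]).round(3),'az',np.arctan2(z[1],z[0]).round(3),'jaw',R[:,1].round(3))
E
python3 st.py
```

```text
8.85 pos [353.2 -35.7 925.3] q [-0.131  0.144  0.376  0.063  2.69  -1.519] rot [ 3.114 -0.069  3.015] F [0.8 0.  0.3] op 0.349
toolz [-0.065  0.036 -0.997] tilt 0.074 az 2.634 jaw [0.128 0.991 0.028]
```

Call:
servo_tool --rows '[[[-2, 0.25, 3.5], 0, 3], [[-2, 0.25, 3.5], 0, 3], [[-2, 0.25, 3.5], 0, 3], [[-2, 0.25, 3.5], 0, 3], [[-2, 0.25, 3.5], 0, 3]]'

```text
clock: 9.27
eef_pos: [249.0, -18.6, 959.5]
tcp_rot: [3.107, 0.036, 3.012]
contact_force: [-0.6, -0.2, 0.2]
opening: 0.355
```

```bash
python3 st.py
```

```text
9.2667 pos [249.  -18.6 959.5] q [-0.126 -0.027  0.441  0.079  2.69  -1.497] rot [3.107 0.036 3.012] F [-0.6 -0.2  0.2] op 0.355
toolz [ 0.04   0.03  -0.999] tilt 0.05 az 0.636 jaw [0.128 0.991 0.035]
```

Call:
servo_tool --rows '[[[0, 0, 4], 0, 3], [[0, 0, 4], 0, 3], [[0, 0, 4], 0, 3], [[0, 0, 4], 0, 3], [[0, 0, 4], 0, 3]]'

```text
clock: 9.68
eef_pos: [252.6, -13.6, 991.1]
tcp_rot: [3.095, 0.156, 3.007]
contact_force: [0.4, 0.5, -0.1]
opening: 0.353
```

```bash
python3 st.py
```

```text
9.6833 pos [252.6 -13.6 991.1] q [-0.117  0.004  0.29   0.1    2.69  -1.464] rot [3.095 0.156 3.007] F [ 0.4  0.5 -0.1] op 0.353
toolz [ 0.16   0.025 -0.987] tilt 0.162 az 0.157 jaw [0.126 0.991 0.046]
```

Call:
servo_tool --rows '[[[0, -0.2, 4.1], 0, 3], [[0, -0.2, 4.1], 0, 3], [[0, -0.2, 4.1], 0, 3], [[0, -0.2, 4.1], 0, 3], [[0, -0.2, 4.1], 0, 3]]'

```text
clock: 10.1
eef_pos: [250.3, -18.6, 1019.2]
tcp_rot: [3.081, 0.272, 3.001]
contact_force: [-0.3, -0.1, -0.2]
opening: 0.35
```

```bash
python3 st.py
```

```text
10.1 pos [ 250.3  -18.6 1019.2] q [-0.171  0.03   0.147  0.157  2.69  -1.458] rot [3.081 0.272 3.001] F [-0.3 -0.1 -0.2] op 0.35
toolz [ 0.274  0.022 -0.962] tilt 0.278 az 0.081 jaw [0.124 0.991 0.058]
```

Call:
servo_tool --rows '[[[0, 0, 4.1], 0, 3], [[0, 0, 4.1], 0, 3], [[0, 0, 4.1], 0, 3], [[0, 0, 4.1], 0, 3], [[0, 0, 4.1], 0, 3]]'

```text
clock: 10.52
eef_pos: [235.9, -14.5, 1039.0]
tcp_rot: [3.068, 0.358, 2.996]
contact_force: [0.9, -0.1, -0.5]
opening: 0.352
```

```bash
python3 st.py
```

```text
10.5167 pos [ 235.9  -14.5 1039. ] q [-0.196  0.03   0.059  0.21   2.69  -1.429] rot [3.068 0.358 2.996] F [ 0.9 -0.1 -0.5] op 0.352
toolz [ 0.356  0.022 -0.934] tilt 0.365 az 0.062 jaw [0.119 0.991 0.069]
```

Call:
servo_tool --rows '[[[-2, 0.1, 3.5], 0, 3], [[-2, 0.1, 3.5], 0, 3], [[-2, 0.1, 3.5], 0, 3]]'

```text
clock: 10.77
eef_pos: [182.5, -9.7, 1053.7]
tcp_rot: [3.056, 0.426, 2.994]
contact_force: [-0.5, -1.4, 0.1]
opening: 0.354
```

```bash
python3 st.py
```

```text
10.7667 pos [ 182.5   -9.7 1053.7] q [-0.419 -0.038  0.058  0.458  2.69  -1.406] rot [3.056 0.426 2.994] F [-0.5 -1.4  0.1] op 0.354
toolz [ 0.419  0.024 -0.907] tilt 0.434 az 0.057 jaw [0.112 0.991 0.078]
```

Run:
```python
from h import *
g=dict(np.load('/tmp/s2.npz')); W=cloud(g); I=g['frame']; H=cv2.cvtColor(I,cv2.COLOR_RGB2HSV)
m=((H[...,0]<6)|(H[...,0]>174))&(H[...,1]>170)&(H[...,2]>90)
m[:200]=0; m[:, :340]=0; m[260:]=0; 
k,l,s,c=cv2.connectedComponentsWithStats(m.astype(np.uint8)); i=1+np.argmax(s[1:,4]); print(s[i])
Q=W[l==i]; print(np.median(Q,0),Q.mean(0)); q=Q-Q.mean(0); print(np.linalg.svd(q,full_matrices=False)[2][0], np.ptp(q@np.linalg.svd(q,full_matrices=False)[2][0]))
a=np.array([np.cos(.119),-np.sin(.119)]);b=np.array([-a[1],a[0]]); o=np.array([636.2,-42.7])
print('expected sleeve',o+27.5*a-75*b,'pivot',o-42.5*a-75*b)
p=Q.mean(0)[:2]-o; print('in washer',p@a,p@b)
# orange socket
m=(H[...,0]>6)&(H[...,0]<16)&(H[...,1]>190)&(H[...,2]>120); m[:150]=0;m[200:]=0;m[:,:370]=0;m[:,410:]=0
Q=W[m]; print('socket px',m.sum(),np.median(Q,0)); p=np.median(Q,0)[:2]-o; print(p@a,p@b)
```

```text
[364 227  18   9  87]
[ 649.12834091 -121.38940027   82.74239368] [ 649.68519327 -121.17846279   81.94459628]
[-0.99294576  0.11817642  0.00964674] 34.80455701987212
expected sleeve [ 654.6015655  -120.43437069] pivot [ 585.09661588 -112.12401697]
in washer 22.706735206290297 -76.32249822668582
socket px 89 [ 664.53740827 -126.13962435  226.24330368]
38.042898956496785 -79.48532856522633
```

Call:
servo_tool --rows '[[[3, 0, -1.5], 0, 3], [[3, 0, -2], 0, 3], [[2.5, 0, -3], 0, 3], [[1.7, -0.4, -3.6], 0, 3], [[1.7, -0.4, -3.6], 0, 3]]'

```text
clock: 11.18
eef_pos: [294.9, -18.4, 923.7]
tcp_rot: [3.051, 0.426, 2.988]
contact_force: [0.2, -0.3, 1.4]
opening: 0.352
```

Call:
servo_tool --rows '[[[1.7, -0.4, -3.6], 0, 3], [[1.7, -0.4, -3.6], 0, 3], [[1.7, -0.4, -3.6], 0, 3], [[1.7, -0.4, -3.6], 0, 3], [[1.7, -0.4, -3.6], 0, 3]]'

```text
clock: 11.6
eef_pos: [379.8, -38.1, 744.1]
tcp_rot: [3.05, 0.426, 2.989]
contact_force: [1.0, -0.5, 0.3]
opening: 0.349
```

```bash
python3 st.py
```

```text
11.6 pos [379.8 -38.1 744.1] q [-0.2   -0.363  1.358  0.112  1.724 -1.597] rot [3.05  0.426 2.989] F [ 1.  -0.5  0.3] op 0.349
toolz [ 0.42   0.028 -0.907] tilt 0.435 az 0.066 jaw [0.114 0.99  0.083]
```

Call:
servo_tool --rows '[[[1.4, -0.7, -3.7], 0, 3], [[1.4, -0.7, -3.7], 0, 3], [[1.4, -0.7, -3.7], 0, 3], [[1.4, -0.7, -3.7], 0, 3], [[1.4, -0.7, -3.7], 0, 3]]'

```text
clock: 12.02
eef_pos: [450.2, -73.4, 559.3]
tcp_rot: [3.05, 0.425, 2.989]
contact_force: [0.6, 0.2, 0.9]
opening: 0.353
```

Call:
servo_tool --rows '[[[1.4, -0.7, -3.7], 0, 3], [[1.4, -0.7, -3.7], 0, 3], [[1.4, -0.7, -3.7], 0, 3], [[1.4, -0.7, -3.7], 0, 3], [[1.4, -0.7, -3.7], 0, 3]]'

```text
clock: 12.43
eef_pos: [520.7, -108.5, 374.6]
tcp_rot: [3.05, 0.426, 2.989]
contact_force: [1.2, -0.1, -0.1]
opening: 0.355
```

Call:
servo_tool --rows '[[[0.4, -0.5, -2.5], 0, 3], [[0, 0, 0], 0, 3]]'

```text
clock: 12.6
eef_pos: [522.4, -113.0, 344.7]
tcp_rot: [3.049, 0.415, 2.989]
contact_force: [-1.6, 0.3, -0.2]
opening: 0.353
```

```bash
python3 st.py
python3 - <<'E'
from h import *
T=wristT(); g=save('wrist','w3.png'); np.savez('/tmp/w3.npz',T=T,**g); W=wcloud(g,T); I=g['frame']; H=cv2.cvtColor(I,cv2.COLOR_RGB2HSV)
save('scene','s3.png')
m=((H[...,0]<6)|(H[...,0]>174))&(H[...,1]>150)&(H[...,2]>70)
k,l,s,c=cv2.connectedComponentsWithStats(m.astype(np.uint8))
for i in range(1,k):
  if s[i,4]>60:
    Q=W[l==i]; print(s[i],c[i],np.median(Q,0),Q.mean(0)); q=Q-Q.mean(0); v=np.linalg.svd(q,full_matrices=False)[2][0];print(v,np.ptp(q@v))
E
```

```text
12.6 pos [ 522.4 -113.   344.7] q [-0.312 -0.078  1.975  0.206  0.859 -1.854] rot [3.049 0.415 2.989] F [-1.6  0.3 -0.2] op 0.353
toolz [ 0.411  0.03  -0.911] tilt 0.425 az 0.073 jaw [0.115 0.99  0.085]
[   0   29   61   49 1702] [24.7027027 50.306698 ] [ 677.20906966 -927.89142534 -658.75602336] [ 675.12929925 -924.688468   -661.9554276 ]
[-0.14576475  0.3205736   0.93594081] 1452.3508807843632
[309 143   8  24 164] [312.79878049 154.68902439] [ 648.94676689 -118.30277553   82.1159846 ] [ 649.59865535 -118.13598312   81.97506878]
[ 0.99380531 -0.11050742  0.01179437] 34.30326548242234
```

View pics/w3.png

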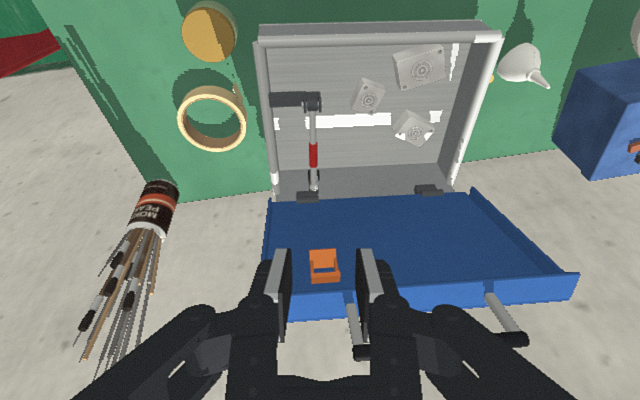

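View pics/s3.png

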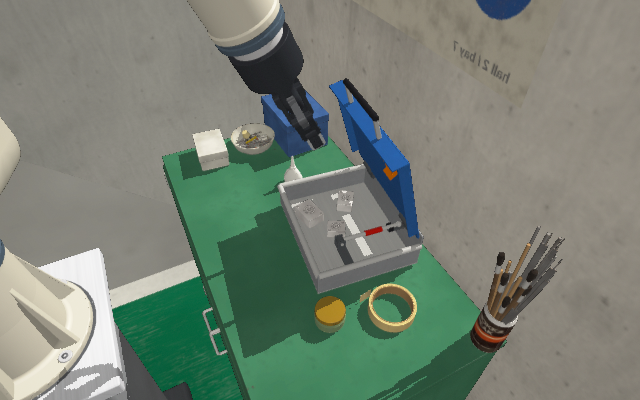

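Call:
servo_tool --rows '[[[1.5, -0.2, -3.1], 0, 3], [[1.5, -0.2, -3.1], 0, 3], [[1.5, -0.2, -3.1], 0, 3], [[1.5, -0.2, -3.1], 0, 3], [[0, 0, 0], 0, 3]]'

```text
clock: 13.12
eef_pos: [585.2, -120.8, 223.5]
tcp_rot: [3.05, 0.42, 2.99]
contact_force: [-1.1, -0.4, -0.6]
opening: 0.349
```

```bash
python3 st.py
python3 - <<'E'
from h import *
T=wristT(); g=save('wrist','w4.png'); W=wcloud(g,T); I=g['frame']; H=cv2.cvtColor(I,cv2.COLOR_RGB2HSV)
save('scene','s4.png')
m=((H[...,0]<6)|(H[...,0]>174))&(H[...,1]>150)&(H[...,2]>70)
k,l,s,c=cv2.connectedComponentsWithStats(m.astype(np.uint8))
for i in range(1,k):
  if s[i,4]>60:
    Q=W[l==i]; print(s[i],c[i],np.median(Q,0),Q.mean(0)); q=Q-Q.mean(0); v=np.linalg.svd(q,full_matrices=False)[2][0];print(v,np.ptp(q@v))
E
```

```text
13.1167 pos [ 585.2 -120.8  223.5] q [-0.287  0.164  2.012  0.271  0.577 -1.925] rot [3.05 0.42 2.99] F [-1.1 -0.4 -0.6] op 0.349
toolz [ 0.416  0.029 -0.909] tilt 0.43 az 0.071 jaw [0.113 0.99  0.084]
[315 161  12  34 346] [320.0867052  178.06358382] [ 649.75691246 -118.67162211   82.16213422] [ 649.31730444 -118.57917649   82.53424494]
[ 0.79129422 -0.05318983 -0.60911764] 308.5981176137146
```

View pics/s4.png

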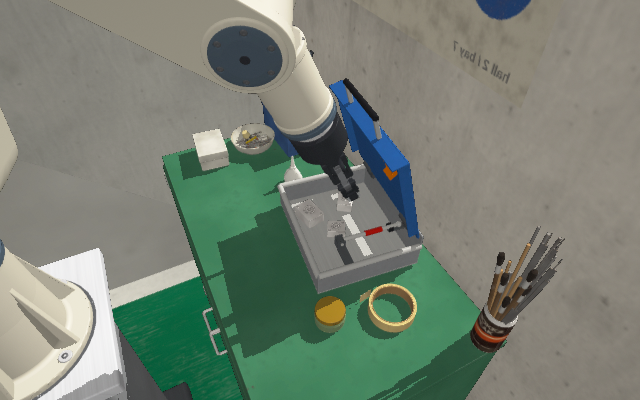

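View pics/w4.png

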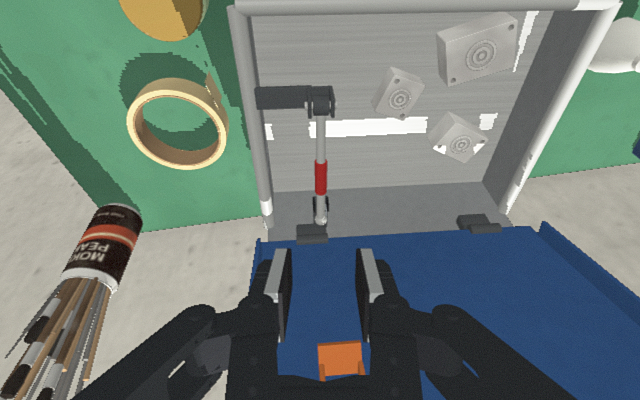

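Call:
servo_tool --rows '[[[1.3, 0.05, -2.9], 0, 3], [[1.3, 0.05, -2.9], 0, 3], [[1.3, 0.05, -2.9], 0, 3], [[0, 0, 0], 0, 3]]'

```text
clock: 13.55
eef_pos: [624.3, -119.2, 138.1]
tcp_rot: [3.05, 0.423, 2.991]
contact_force: [-1.4, -0.1, -0.9]
opening: 0.355
```

```bash
python3 st.py
python3 - <<'E'
from h import *
T=wristT(); g=save('wrist','w5.png')
save('scene','s5.png')
E
```

```text
13.55 pos [ 624.3 -119.2  138.1] q [-0.262  0.345  2.005  0.355  0.403 -2.002] rot [3.05  0.423 2.991] F [-1.4 -0.1 -0.9] op 0.355
toolz [ 0.418  0.029 -0.908] tilt 0.432 az 0.07 jaw [0.113 0.99  0.083]
```

View pics/s5.png

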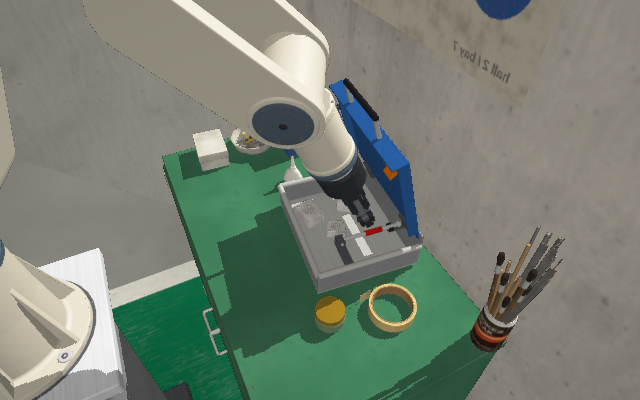

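View pics/w5.png

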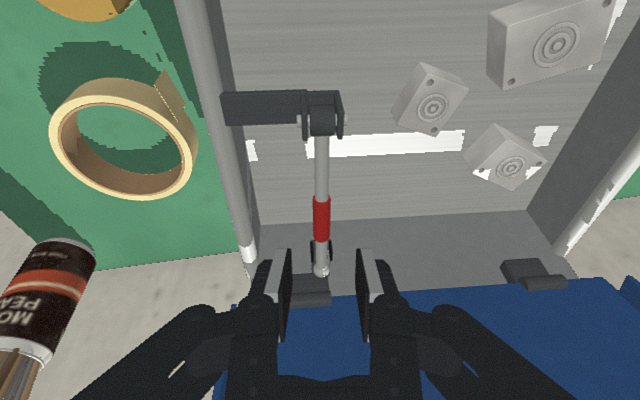

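Call:
servo_tool --rows '[[[1.0, 0, -2.3], 0, 3], [[0.9, 0.05, -2.2], 0, 3], [[0.8, 0, -2.2], 0, 3], [[0, 0, 0], 0, 3]]'

```text
clock: 13.98
eef_pos: [651.4, -119.1, 72.8]
tcp_rot: [3.05, 0.425, 2.991]
contact_force: [-1.1, 0.5, 0.8]
opening: 0.354
```

```bash
python3 st.py
python3 - <<'E'
from h import *
T=wristT(); g=save('wrist','w6.png')
E
```

```text
13.9833 pos [ 651.4 -119.1   72.8] q [-0.249  0.486  1.981  0.475  0.29  -2.119] rot [3.05  0.425 2.991] F [-1.1  0.5  0.8] op 0.354
toolz [ 0.419  0.029 -0.907] tilt 0.434 az 0.068 jaw [0.113 0.99  0.083]
```

View pics/w6.png

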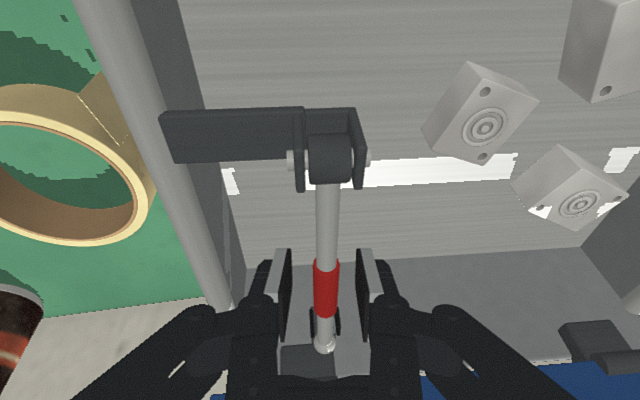

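Call:
servo_tool --rows '[[[0, 0, 0], 0, 1.5], [[0, 0, 0], 0, 0.8], [[0, 0, 0], 0, 0.8], [[0, 0, 0], 0, 0.8]]' --squeeze 25

```text
clock: 14.37
eef_pos: [651.7, -118.6, 75.4]
tcp_rot: [3.05, 0.427, 2.991]
contact_force: [0.4, 5.8, 3.2]
opening: 0.111
```

Call:
servo_tool --rows '[[[-0.1, 0, 0.9], 0, 0.8], [[-0.2, 0, 0.9], 0, 0.8], [[-0.3, 0.05, 0.9], 0, 0.8], [[-0.45, 0.05, 0.85], 0, 0.8], [[-0.55, 0.05, 0.75], 0, 0.8]]'

```text
clock: 14.78
eef_pos: [634.7, -117.0, 117.6]
tcp_rot: [3.051, 0.425, 2.992]
contact_force: [2.2, 6.9, -4.6]
opening: 0.121
```

```bash
python3 st.py
python3 - <<'E'
from h import *
g=save('wrist','w7.png'); save('scene','s7.png')
E
```

```text
14.7833 pos [ 634.7 -117.   117.6] q [-0.253  0.39   1.999  0.384  0.362 -2.027] rot [3.051 0.425 2.992] F [ 2.2  6.9 -4.6] op 0.121
toolz [ 0.42   0.029 -0.907] tilt 0.434 az 0.068 jaw [0.112 0.99  0.083]
```

View pics/w7.png

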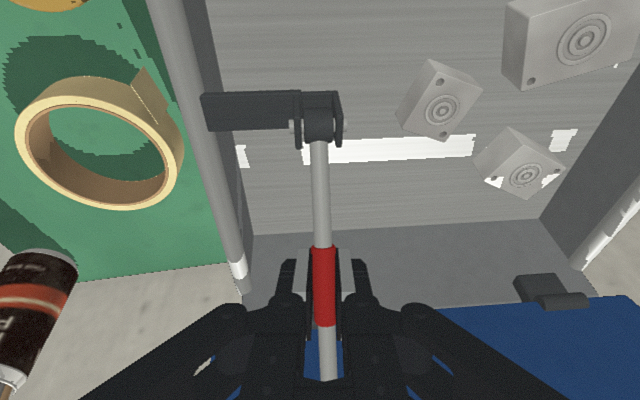

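Rod is pinched at the sleeve (320, 290) and rising with the tool. I continue the arc.

Call:
servo_tool --rows '[[[-0.65, 0.1, 0.7], 0, 0.8], [[-0.75, 0.1, 0.6], 0, 0.8], [[-0.8, 0.1, 0.5], 0, 0.8], [[0, 0, 0], 0, 0.8]]'

```text
clock: 15.22
eef_pos: [611.8, -114.4, 135.2]
tcp_rot: [3.051, 0.426, 2.991]
contact_force: [0.8, 4.7, -0.1]
opening: 0.114
```

```bash
python3 st.py
python3 - <<'E'
from h import *
g=save('wrist','w8.png'); save('scene','s8.png')
E
```

```text
15.2167 pos [ 611.8 -114.4  135.2] q [-0.259  0.332  2.037  0.37   0.382 -2.016] rot [3.051 0.426 2.991] F [ 0.8  4.7 -0.1] op 0.114
toolz [ 0.42   0.028 -0.907] tilt 0.435 az 0.066 jaw [0.112 0.99  0.082]
```

View pics/w8.png

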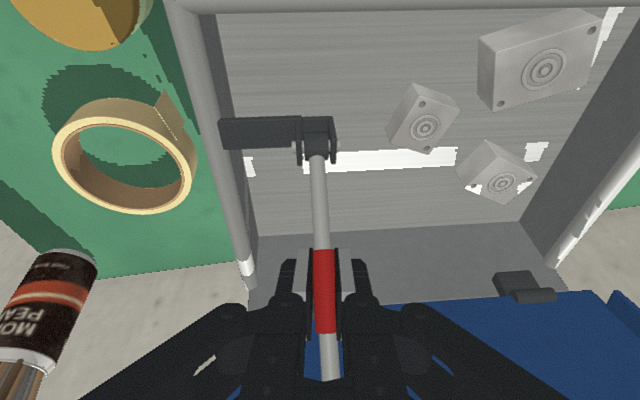

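View pics/s8.png

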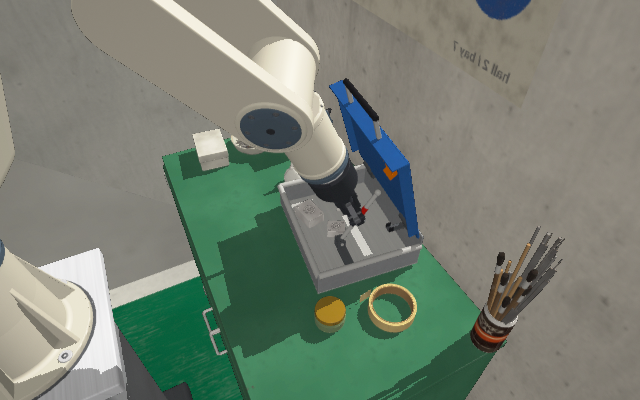

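Call:
servo_tool --rows '[[[-0.8, 0.1, 0.25], 0, 0.8], [[-0.8, 0.1, 0.15], 0, 0.8], [[0, 0, 0], 0, 0.8]]'

```text
clock: 15.57
eef_pos: [597.4, -112.7, 138.9]
tcp_rot: [3.051, 0.427, 2.99]
contact_force: [1.8, 6.5, 2.8]
opening: 0.118
```

```bash
python3 st.py
python3 - <<'E'
from h import *
T=wristT(); g=save('wrist','w9.png'); np.savez('/tmp/w9.npz',T=T,**g); g=save('scene','s9.png'); np.savez('/tmp/s9.npz',**g)
W=cloud(g); H=cv2.cvtColor(g['frame'],cv2.COLOR_RGB2HSV)
c=g['frame'][150:270,310:430]; cv2.imwrite('pics/s9c.png',cv2.resize(c,None,fx=5,fy=5,interpolation=cv2.INTER_NEAREST)[:,:,::-1])
E
```

```text
15.5667 pos [ 597.4 -112.7  138.9] q [-0.263  0.307  2.065  0.378  0.378 -2.027] rot [3.051 0.427 2.99 ] F [1.8 6.5 2.8] op 0.118
toolz [ 0.422  0.027 -0.906] tilt 0.436 az 0.065 jaw [0.113 0.99  0.083]
```

View pics/s9c.png

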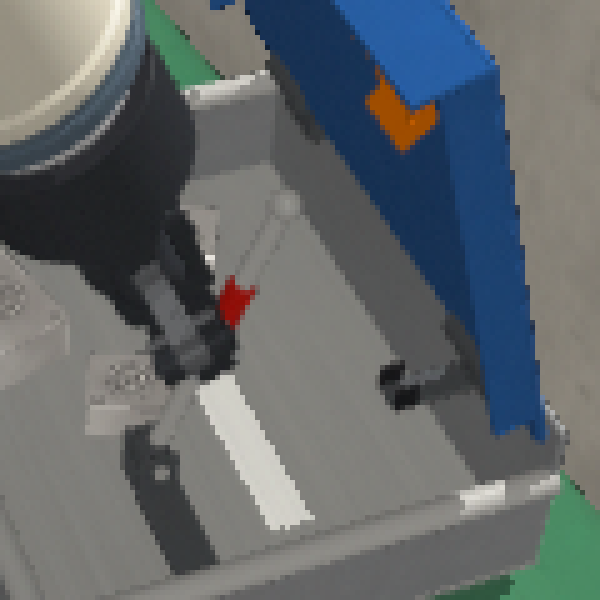

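View pics/w9.png

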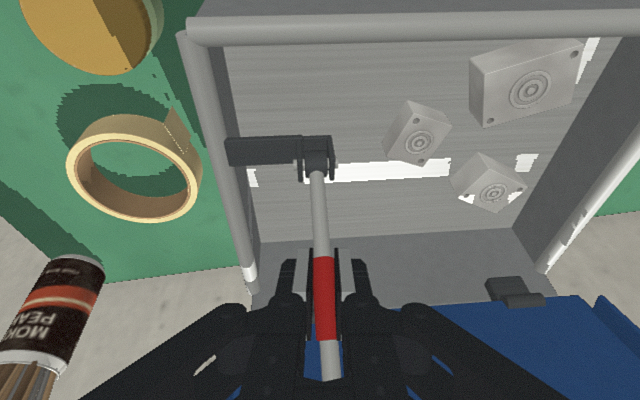

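```bash
cat >> h.py <<'E'
a=np.array([np.cos(.119),-np.sin(.119),0]);b=np.array([np.sin(.119),np.cos(.119),0]); 
def rayplane(g,u,v,n,p0):
    f=200/np.tan(np.radians(g['vertical_fov'])/2)
    M=np.linalg.inv(g['camera_from_world']); d=M[:3,:3]@np.array([(u-g['cx'])/f,(v-g['cy'])/f,1]); o=M[:3,3]
    return o+d*((p0-o)@n)/(d@n)
E
python3 - <<'E'
from h import *
g=dict(np.load('/tmp/s9.npz'))
p0=np.array([650.5,-118,78])
for nm,u,v in [('ball',367.2,190.5),('pivot',342,243),('sleevevis',356.8,211),('rodlow',345,237.)]:
    p=rayplane(g,u,v,b,p0); print(nm,p.round(1),world(g,u,v).round(1),'along',((p-p0)@a+70).round(1))
B=rayplane(g,367.2,190.5,b,p0)
for P in [p0-70*a]:
    d=B-P; print('angle',np.arctan2(d[2],d@a),np.hypot(d[2],d@a))
E
```

```text
ball [ 628.8 -115.4  193.6] [ 624.8 -121.   200. ] along 48.1
pivot [ 587.  -110.4   66.5] [ 581.4 -119.6   79.7] along 6.1
sleevevis [ 612.4 -113.4  147.4] [ 609.9 -117.1  152. ] along 31.6
rodlow [ 592.5 -111.1   82.3] [623.4 -62.   13.9] along 11.6
angle 1.1762040586329232 125.20642851130788
```

Call:
servo_tool --rows '[[[0, 0, 0], 0, 0.8], [[-0.6, 0.05, 0.1], 0, 0.8], [[-0.6, 0.1, 0], 0, 0.8], [[0, 0, 0], 0, 0.8]]' --squeeze 50

```text
clock: 16.0
eef_pos: [586.2, -111.3, 140.2]
tcp_rot: [3.051, 0.428, 2.99]
contact_force: [4.0, 6.6, 3.8]
opening: 0.104
```

```bash
python3 st.py
python3 - <<'E'
from h import *
g=save('scene','s10.png'); np.savez('/tmp/s10.npz',**g)
c=g['frame'][150:270,310:430]; cv2.imwrite('pics/s10c.png',cv2.resize(c,None,fx=5,fy=5,interpolation=cv2.INTER_NEAREST)[:,:,::-1])
E
```

```text
16.0 pos [ 586.2 -111.3  140.2] q [-0.267  0.29   2.088  0.388  0.372 -2.04 ] rot [3.051 0.428 2.99 ] F [4.  6.6 3.8] op 0.104
toolz [ 0.423  0.027 -0.906] tilt 0.437 az 0.064 jaw [0.113 0.99  0.082]
```

View pics/s10c.png

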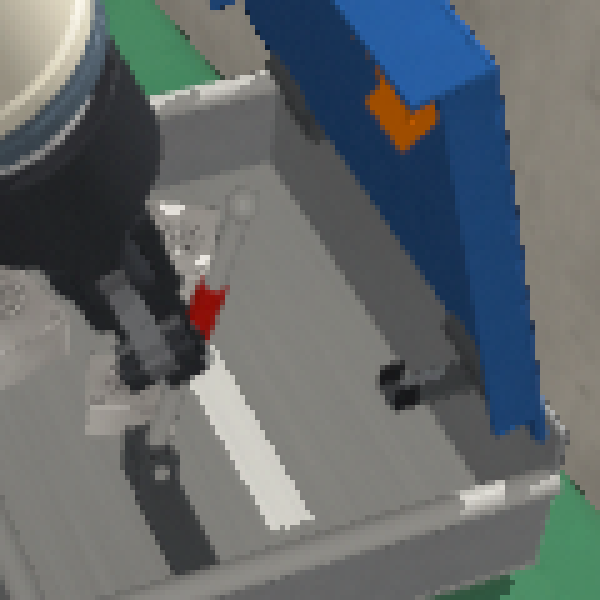

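```bash
cat > ang.py <<'E'
from h import *
import sys
g=dict(np.load(sys.argv[1])); u,v=float(sys.argv[2]),float(sys.argv[3])
p0=np.array([650.5,-118,78]); P=p0-70*a
B=rayplane(g,u,v,b,p0); d=B-P; print('plane ball',B.round(1),'angle',np.arctan2(d[2],d@a).round(3),np.hypot(d[2],d@a).round(1))
s=world(g,u,v); c=s+6*np.array([.331,.637,-.696]); d=c-P; print('depth ball',c.round(1),'angle',np.arctan2(d[2],d@a).round(3),np.hypot(d[2],d@a).round(1),'side',(d@b).round(1))
E
python3 ang.py /tmp/s10.npz 358.2 190.7
```

```text
plane ball [ 611.3 -113.3  198.7] angle 1.323 124.5
depth ball [ 609.5 -115.2  200.9] angle 1.34 126.3 side -2.0
```

Call:
servo_tool --rows '[[[-0.55, 0.05, 0], 0, 0.8], [[0, 0, 0], 0, 0.8], [[0, 0, 0], 0, 0.8]]'

```text
clock: 16.3
eef_pos: [581.3, -110.8, 140.4]
tcp_rot: [3.051, 0.429, 2.99]
contact_force: [4.1, 7.3, 5.0]
opening: 0.102
```

```bash
python3 st.py
python3 - <<'E'
from h import *
g=save('scene','s11.png'); np.savez('/tmp/s11.npz',**g)
c=g['frame'][150:270,310:430]; cv2.imwrite('pics/s11c.png',cv2.resize(c,None,fx=5,fy=5,interpolation=cv2.INTER_NEAREST)[:,:,::-1])
E
```

```text
16.3 pos [ 581.3 -110.8  140.4] q [-0.269  0.284  2.098  0.394  0.37  -2.048] rot [3.051 0.429 2.99 ] F [4.1 7.3 5. ] op 0.102
toolz [ 0.423  0.027 -0.906] tilt 0.438 az 0.064 jaw [0.113 0.99  0.083]
```

View pics/s11c.png

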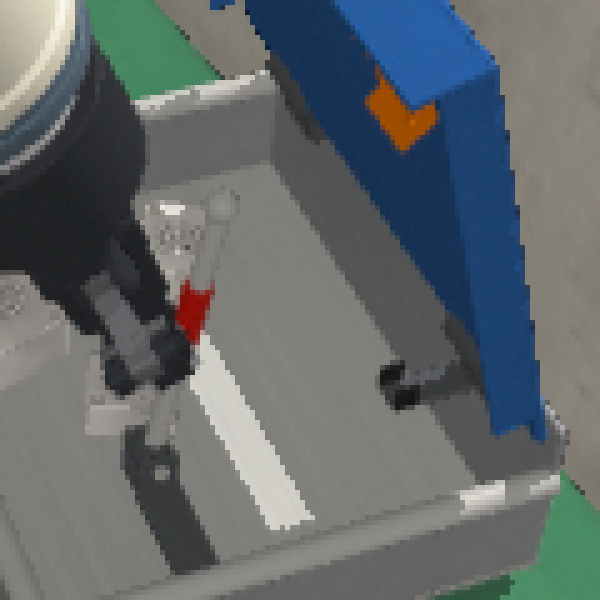

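```bash
python3 ang.py /tmp/s11.npz 354.5 191.2;python3 ang.py /tmp/s11.npz 354.5 190.7
```

```text
plane ball [ 604.3 -112.5  199.7] angle 1.38 124.0
depth ball [ 602.2 -114.9  202.6] angle 1.399 126.5 side -2.7
plane ball [ 604.3 -112.5  200.9] angle 1.383 125.2
depth ball [ 602.5 -114.4  203.2] angle 1.398 127.1 side -2.1
```

Call:
servo_tool --rows '[[[0, 0, 0], 0, 2], [[0, 0, 0], 0, 3], [[0, 0, 0], 0, 4], [[0, 0, 0], 0, 4], [[-1, 0, 1], 0, 4]]'

```text
clock: 16.77
eef_pos: [569.4, -110.9, 147.0]
tcp_rot: [3.051, 0.423, 2.99]
contact_force: [-1.1, -0.5, 0.3]
opening: 0.47
```

Call:
servo_tool --rows '[[[-2.5, 0, 2], 0, 4], [[-2.5, 0, 2], 0, 4], [[-2.5, 0, 2], 0, 4], [[-2.5, 0, 2], 0, 4], [[-2.5, 0, 2], 0, 4]]'

```text
clock: 17.18
eef_pos: [442.7, -110.6, 248.5]
tcp_rot: [3.051, 0.423, 2.99]
contact_force: [0.7, -0.9, -0.8]
opening: 0.471
```

```bash
python3 st.py
python3 - <<'E'
from h import *
g=save('scene','s12.png'); np.savez('/tmp/s12.npz',**g)
c=g['frame'][150:270,310:430]; cv2.imwrite('pics/s12c.png',cv2.resize(c,None,fx=5,fy=5,interpolation=cv2.INTER_NEAREST)[:,:,::-1])
T=wristT(); g=save('wrist','w12.png'); np.savez('/tmp/w12.npz',T=T,**g)
E
```

```text
17.1833 pos [ 442.7 -110.6  248.5] q [-0.38  -0.112  2.234  0.305  0.648 -2.029] rot [3.051 0.423 2.99 ] F [ 0.7 -0.9 -0.8] op 0.471
toolz [ 0.418  0.028 -0.908] tilt 0.432 az 0.067 jaw [0.113 0.99  0.083]
```

View pics/s12c.png

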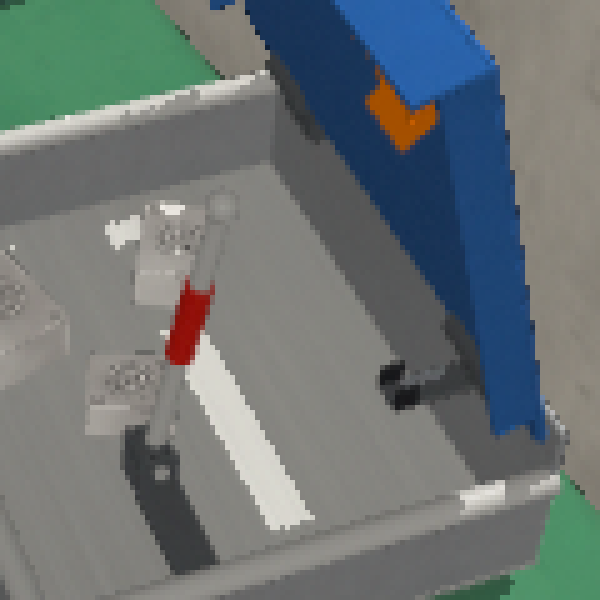

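View pics/w12.png

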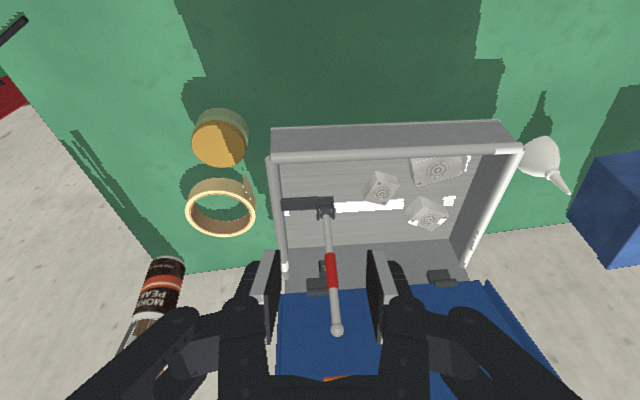

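```bash
python3 ang.py /tmp/s12.npz 354.4 191.2
python3 - <<'E'
from h import *
d=dict(np.load('/tmp/w12.npz')); d['camera_from_world']=np.linalg.inv(d['T']@d['hand_eye'])
p0=np.array([650.5,-118,78]); P=p0-70*a
for u,v in [(337,329),(337,331)]:
    s=world(d,u,v); B=rayplane(d,u,v,b,p0); o=np.linalg.inv(d['camera_from_world'])[:3,3]; c=s+6*(s-o)/np.linalg.norm(s-o); q=c-P
    print(c.round(1),np.arctan2(q[2],q@a).round(3),np.hypot(q[2],q@a).round(1),'side',(q@b).round(1))
# pivot boss and sleeve, side walls
for n,u,v in [('sleeve',331,270),('pivot',326,207)]: print(n,world(d,u,v).round(1))
E
```

```text
plane ball [ 604.1 -112.5  199.8] angle 1.382 124.0
depth ball [ 602.1 -114.8  202.5] angle 1.399 126.4 side -2.5
[ 604.2 -112.2  200.1] 1.382 124.3 side 0.3
[ 604.6 -112.4  201.7] 1.381 126.0 side 0.1
sleeve [ 588.6 -110.9  149.3]
pivot [ 575.  -108.    78.6]
```

Run:
```python
from h import *
g=dict(np.load('/tmp/s12.npz')); W=cloud(g); I=g['frame']
d=(I.max(-1)<75)&(W[...,2]>300)&(W[...,2]<360)&(W[...,0]>600)&(W[...,0]<700)
k,l,s,c=cv2.connectedComponentsWithStats(d.astype(np.uint8))
for i in range(1,k):
  if s[i,4]>40:
    Q=W[l==i]; mu=Q.mean(0); v=np.linalg.svd(Q-mu,full_matrices=False)[2][0]; t=(Q-mu)@v
    print(s[i],mu.round(1),v.round(3),np.percentile(t,[0,100]),'mid',(mu+v*(t.min()+t.max())/2).round(1))
```

```text
[343  78  36  44 347] [641.3 -51.  337.2] [-0.115 -0.993 -0.003] [-69.51031314  55.05460286] mid [642.1 -43.9 337.2]
```

Call:
servo_tool --rows '[[[0.5, 0.5, 4], -0.12, 4], [[0.5, 1, 3.9], -0.12, 4], [[0.5, 1, 3.9], -0.12, 4], [[0.5, 1, 3.9], -0.12, 4], [[0.5, 1, 3.5], -0.12, 4]]'

```text
clock: 17.7
eef_pos: [462.5, -77.9, 375.5]
tcp_rot: [3.049, 0.413, 2.592]
contact_force: [0.2, 0.2, -0.6]
opening: 0.468
```

Call:
servo_tool --rows '[[[0, 1, 2], -0.12, 4], [[0, 1, 0], -0.12, 4], [[0, 1, 0], -0.12, 4], [[0, 0, 0], -0.12, 4], [[0, 0, 0], -0.12, 4]]'

```text
clock: 18.12
eef_pos: [462.6, -51.2, 390.2]
tcp_rot: [3.049, 0.409, 2.047]
contact_force: [0.1, -0.2, -1.2]
opening: 0.468
```

Call:
servo_tool --rows '[[[0, 0, 0], -0.12, 4], [[0, 0, 0], -0.12, 4], [[0, 0, 0], -0.12, 4], [[0, 0, 0], 0, 4]]'

```text
clock: 18.45
eef_pos: [463.5, -51.2, 389.5]
tcp_rot: [3.051, 0.408, 1.688]
contact_force: [1.0, 0.9, 0.3]
opening: 0.47
```

```bash
python3 st.py
```

```text
18.45 pos [463.5 -51.2 389.5] q [ 0.175 -0.077  1.874 -0.428  1.297  0.146] rot [3.051 0.408 1.688] F [1.  0.9 0.3] op 0.47
toolz [ 0.136 -0.382 -0.914] tilt 0.418 az -1.228 jaw [0.985 0.152 0.083]
```

Call:
servo_tool --rows '[[[2.5, 1, 2.5], -0.09, 3], [[3.5, 1, 1.5], -0.09, 3], [[3.9, 1, 0.3], -0.09, 3], [[3.9, 1, 0], 0, 3], [[3.9, 1, 0], 0, 3]]'

```text
clock: 18.87
eef_pos: [641.6, -1.5, 432.9]
tcp_rot: [3.05, 0.408, 1.426]
contact_force: [-0.6, 0.6, -0.3]
opening: 0.346
```

Call:
servo_tool --rows '[[[0, 0, 0], 0, 3], [[0, 0, 0], 0, 3]]'

```text
clock: 19.03
eef_pos: [640.8, -1.7, 430.8]
tcp_rot: [3.054, 0.409, 1.428]
contact_force: [-0.7, -0.3, -0.1]
opening: 0.35
```

```bash
python3 st.py
python3 - <<'E'
from h import *
T=wristT(); g=save('wrist','w13.png'); W=wcloud(g,T); I=g['frame']
d=(I.max(-1)<80)&(W[...,2]>300)&(W[...,2]<360)&(W[...,0]>600)&(W[...,0]<700)&(g['depth']>100)
k,l,s,c=cv2.connectedComponentsWithStats(d.astype(np.uint8))
for i in range(1,k):
  if s[i,4]>100:
    Q=W[l==i]; mu=Q.mean(0); v=np.linalg.svd(Q-mu,full_matrices=False)[2][0]; t=(Q-mu)@v
    print(s[i],mu.round(1),v.round(3),np.percentile(t,[0,100]),'mid',(mu+v*(t.min()+t.max())/2).round(1))
save('scene','s13.png')
E
```

```text
19.0333 pos [640.8  -1.7 430.8] q [ 0.205  0.282  1.385 -0.414  1.536  0.357] rot [3.054 0.409 1.428] F [-0.7 -0.3 -0.1] op 0.35
toolz [ 0.03  -0.405 -0.914] tilt 0.418 az -1.496 jaw [ 0.991 -0.108  0.08 ]
[ 317  115   17  137 1914] [646.6 -27.4 336.9] [-0.121 -0.993  0.006] [-49.1747907   75.90732709] mid [644.9 -40.6 336.9]
```

View pics/w13.png

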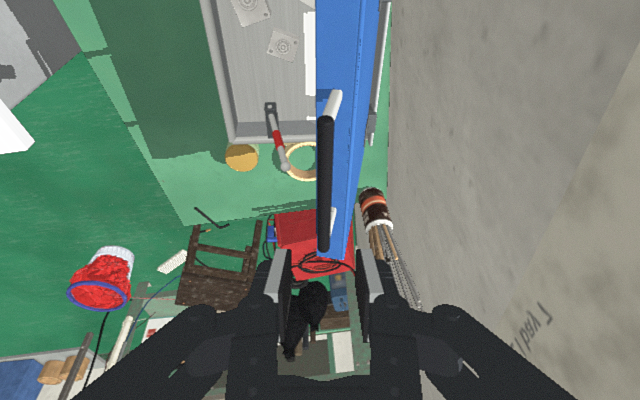

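Call:
servo_tool --rows '[[[0.15, -1.4, -2.7], 0, 3], [[0.15, -1.4, -2.6], 0, 3], [[0.1, -1.4, -2.6], 0, 3], [[0, 0, -2.5], 0, 3], [[0, 0, 0], 0, 3]]'

```text
clock: 19.55
eef_pos: [639.7, -45.1, 325.4]
tcp_rot: [3.057, 0.409, 1.425]
contact_force: [-1.5, -0.6, -0.6]
opening: 0.349
```

```bash
python3 st.py
python3 - <<'E'
from h import *
save('wrist','w14.png')
E
```

```text
19.55 pos [639.7 -45.1 325.4] q [ 0.138  0.328  1.546 -0.43   1.324  0.385] rot [3.057 0.409 1.425] F [-1.5 -0.6 -0.6] op 0.349
toolz [ 0.026 -0.405 -0.914] tilt 0.417 az -1.507 jaw [ 0.991 -0.112  0.077]
```

View pics/w14.png

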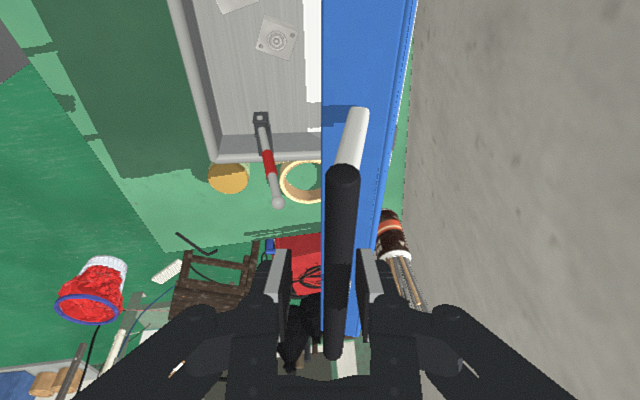

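Call:
servo_tool --rows '[[[0.4, 0, 0], 0, 2], [[0, 0, 0], 0, 0.8], [[0, 0, 0], 0, 0.8], [[0, 0, 0], 0, 0.8], [[0, 0, 0], 0, 0.8]]' --squeeze 30

```text
clock: 20.02
eef_pos: [645.3, -43.6, 331.7]
tcp_rot: [3.052, 0.409, 1.422]
contact_force: [-12.1, 1.7, 5.2]
opening: 0.118
```

```bash
python3 st.py
python3 - <<'E'
import numpy as np
th=np.linspace(1.3,0.80,11); c,s=np.cos(th),np.sin(th)
d=-245*c-10*s; z=245*s-10*c
P=np.stack([d*.9929,-d*.1187,z],1)/10
print(np.diff(P,axis=0).round(2).tolist(),(P[-1]-P[0]).round(2))
E
```

```text
20.0167 pos [645.3 -43.6 331.7] q [ 0.139  0.331  1.527 -0.429  1.335  0.383] rot [3.052 0.409 1.422] F [-12.1   1.7   5.2] op 0.118
toolz [ 0.029 -0.405 -0.914] tilt 0.418 az -1.499 jaw [ 0.99  -0.113  0.082]
[[-1.15, 0.14, -0.4], [-1.13, 0.13, -0.46], [-1.1, 0.13, -0.52], [-1.08, 0.13, -0.57], [-1.05, 0.13, -0.63], [-1.01, 0.12, -0.68], [-0.98, 0.12, -0.73], [-0.94, 0.11, -0.78], [-0.9, 0.11, -0.82], [-0.86, 0.1, -0.87]] [-10.2    1.22  -6.46]
```

Call:
servo_tool --rows '[[[-1.15, 0.15, -0.4], 0, 0.8], [[-1.15, 0.15, -0.45], 0, 0.8], [[-1.1, 0.15, -0.5], 0, 0.8], [[-1.1, 0.1, -0.55], 0, 0.8], [[-1.05, 0.1, -0.65], 0, 0.8]]'

```text
clock: 20.43
eef_pos: [592.7, -37.3, 307.5]
tcp_rot: [3.044, 0.408, 1.42]
contact_force: [-3.0, 1.5, 6.3]
opening: 0.116
```

Call:
servo_tool --rows '[[[-1.0, 0.1, -0.7], 0, 0.8], [[-1.0, 0.1, -0.75], 0, 0.8], [[0, 0, 0], 0, 0.8]]'

```text
clock: 20.68
eef_pos: [570.4, -34.6, 291.3]
tcp_rot: [3.049, 0.407, 1.422]
contact_force: [-6.1, 2.4, 5.5]
opening: 0.117
```

```bash
python3 st.py
python3 - <<'E'
from h import *
g=save('scene','s15.png'); np.savez('/tmp/s15.npz',**g)
c=g['frame'][90:270,240:430]; cv2.imwrite('pics/s15c.png',cv2.resize(c,None,fx=3,fy=3,interpolation=cv2.INTER_NEAREST)[:,:,::-1])
E
```

```text
20.6833 pos [570.4 -34.6 291.3] q [ 0.173  0.246  1.735 -0.442  1.234  0.466] rot [3.049 0.407 1.422] F [-6.1  2.4  5.5] op 0.117
toolz [ 0.033 -0.404 -0.914] tilt 0.417 az -1.489 jaw [ 0.99  -0.111  0.085]
```

View pics/s15c.png

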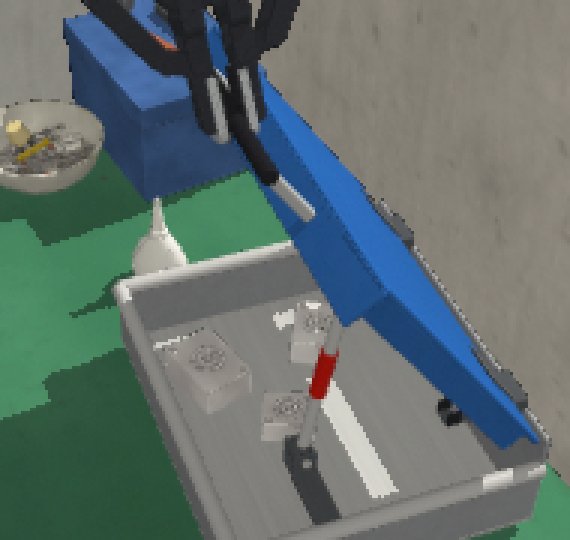

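Call:
servo_tool --rows '[[[-0.95, 0.1, -0.8], 0, 0.8], [[-0.9, 0.1, -0.8], 0, 0.8], [[0, 0, 0], 0, 0.8]]'

```text
clock: 20.98
eef_pos: [552.1, -32.4, 274.9]
tcp_rot: [3.049, 0.407, 1.422]
contact_force: [-5.3, 3.9, 2.5]
opening: 0.115
```

Call:
servo_tool --rows '[[[-0.45, 0.05, -0.45], 0, 0.8], [[0, 0, 0], 0, 0.8]]'

```text
clock: 21.15
eef_pos: [548.4, -32.0, 271.1]
tcp_rot: [3.048, 0.407, 1.421]
contact_force: [-6.3, 3.8, 5.0]
opening: 0.114
```

Call:
servo_tool --rows '[[[-0.4, 0.05, -0.45], 0, 0.8], [[0, 0, 0], 0, 0.8]]'

```text
clock: 21.32
eef_pos: [544.3, -31.5, 266.6]
tcp_rot: [3.049, 0.407, 1.421]
contact_force: [-8.7, 4.7, 5.8]
opening: 0.111
```

```bash
python3 st.py
python3 - <<'E'
from h import *
g=save('scene','s16.png'); np.savez('/tmp/s16.npz',**g)
c=g['frame'][90:270,240:430]; cv2.imwrite('pics/s16c.png',cv2.resize(c,None,fx=3,fy=3,interpolation=cv2.INTER_NEAREST)[:,:,::-1])
E
```

```text
21.3167 pos [544.3 -31.5 266.6] q [ 0.187  0.23   1.814 -0.45   1.183  0.508] rot [3.049 0.407 1.421] F [-8.7  4.7  5.8] op 0.111
toolz [ 0.033 -0.404 -0.914] tilt 0.417 az -1.489 jaw [ 0.99  -0.112  0.085]
```

View pics/s16c.png

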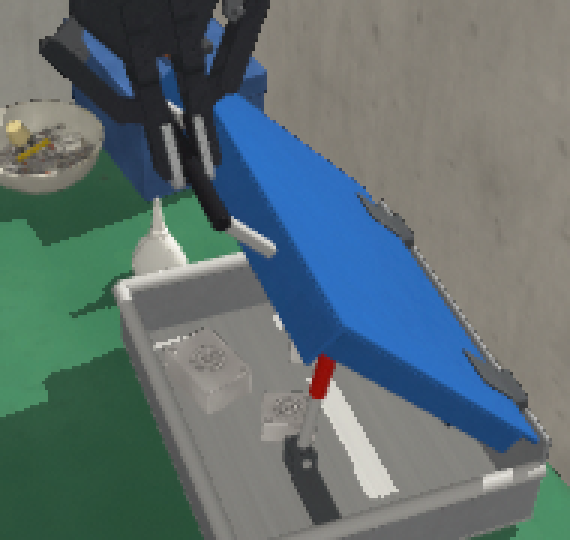

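Call:
servo_tool --rows '[[[-0.2, 0, -0.25], 0, 0.8], [[0, 0, 0], 0, 0.8]]'

```text
clock: 21.53
eef_pos: [542.2, -31.3, 264.4]
tcp_rot: [3.049, 0.407, 1.421]
contact_force: [-9.5, 7.3, 8.2]
opening: 0.117
```

Call:
servo_tool --rows '[[[-0.2, 0, -0.25], 0, 0.8], [[0, 0, 0], 0, 0.8]]'

```text
clock: 21.7
eef_pos: [540.8, -31.1, 262.7]
tcp_rot: [3.047, 0.407, 1.421]
contact_force: [-10.9, 8.4, 11.5]
opening: 0.112
```

Call:
servo_tool --rows '[[[0, 0, 0], 0, 1.5], [[0, 0, 0], 0, 2.2], [[0, 0, 0], 0, 3], [[0, 0, 0], 0, 3]]'

```text
clock: 22.03
eef_pos: [541.2, -32.4, 260.3]
tcp_rot: [3.048, 0.408, 1.422]
contact_force: [-0.7, 0.1, 0.1]
opening: 0.349
```

```bash
python3 st.py
python3 - <<'E'
from h import *
g=save('scene','s17.png'); np.savez('/tmp/s17.npz',**g)
c=g['frame'][90:270,240:430]; cv2.imwrite('pics/s17c.png',cv2.resize(c,None,fx=3,fy=3,interpolation=cv2.INTER_NEAREST)[:,:,::-1])
save('wrist','w17.png')
E
```

```text
22.0333 pos [541.2 -32.4 260.3] q [ 0.187  0.232  1.827 -0.454  1.169  0.515] rot [3.048 0.408 1.422] F [-0.7  0.1  0.1] op 0.349
toolz [ 0.034 -0.405 -0.914] tilt 0.418 az -1.488 jaw [ 0.99  -0.111  0.086]
```

View pics/s17c.png

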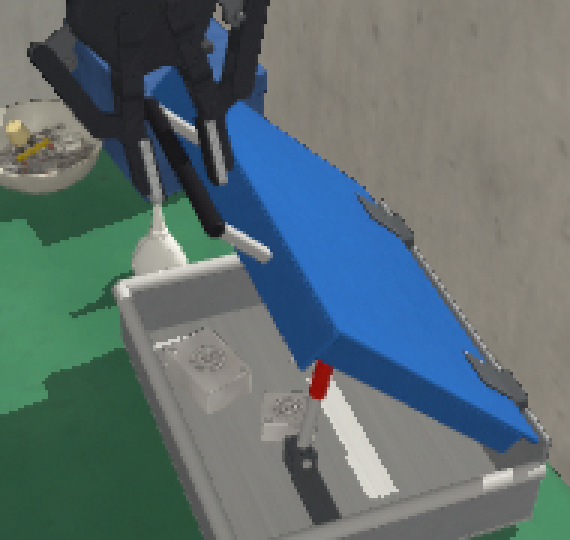

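View pics/w17.png

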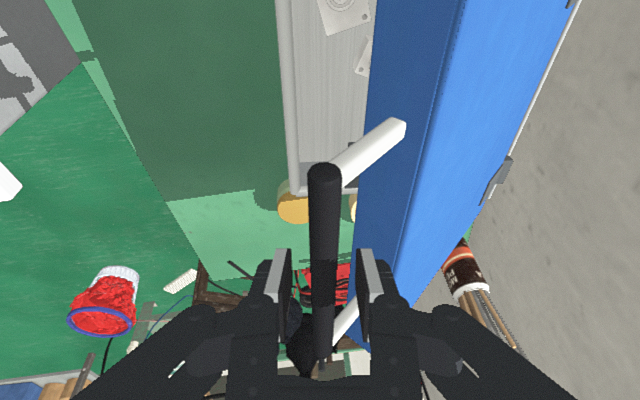

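Call:
servo_tool --rows '[[[-0.1, 0.8, 1.8], 0, 3], [[-0.1, 1.2, 2.7], 0, 3], [[-0.1, 1.4, 3.2], 0, 3], [[-0.1, 1.5, 3.5], 0, 3], [[-2, 1, 2.5], 0, 3]]'

```text
clock: 22.55
eef_pos: [518.8, 27.5, 399.2]
tcp_rot: [3.047, 0.407, 1.421]
contact_force: [-0.0, -0.8, -0.3]
opening: 0.353
```

Call:
servo_tool --rows '[[[-3, 1, 1], 0, 3], [[-3, 2, 0], 0, 3], [[-3, 2.5, 0], 0, 3], [[-3, 2.5, 0], 0, 3], [[0, 0, 0], 0, 3]]'

```text
clock: 22.97
eef_pos: [392.9, 109.2, 406.6]
tcp_rot: [3.052, 0.407, 1.425]
contact_force: [0.8, -0.4, 0.3]
opening: 0.352
```

Call:
servo_tool --rows '[[[-1, 3.5, 0], 0, 3], [[-1, 3.5, 0], 0, 3], [[-1, 3.5, 0], 0, 3], [[0, 0, 0], 0, 3], [[0, 0, 0], 0, 3]]'

```text
clock: 23.38
eef_pos: [366.6, 212.7, 406.2]
tcp_rot: [3.05, 0.409, 1.425]
contact_force: [0.6, -0.1, 0.6]
opening: 0.352
```

```bash
python3 st.py
python3 - <<'E'
from h import *
g=save('scene','s18.png'); np.savez('/tmp/s18.npz',**g)
c=g['frame'][90:350,230:450]; cv2.imwrite('pics/s18c.png',cv2.resize(c,None,fx=2.3,fy=2.3)[:,:,::-1])
W=cloud(g);I=g['frame']; H=cv2.cvtColor(I,cv2.COLOR_RGB2HSV)
d=(I.max(-1)<75)&(W[...,2]>230)&(W[...,2]<300)&(W[...,0]>500)&(W[...,0]<600)
k,l,s,c=cv2.connectedComponentsWithStats(d.astype(np.uint8)); i=1+np.argmax(s[1:,4]); Q=W[l==i]; mu=np.median(Q,0)+5.5*np.array([.331,.637,-.696]); hp=np.array([720,-52,100]); q=mu-hp
print('handle',mu.round(1),s[i],'theta',(np.arctan2(q[2],-q@a)+np.arctan2(10,245)).round(3),np.hypot(q[2],q@a))
# plane normal of blue top
m=(H[...,0]>100)&(H[...,0]<125)&(H[...,1]>150)&(W[...,0]>560)&(W[...,0]<715)&(W[...,1]<70)&(W[...,1]>-170)&(W[...,2]>120)&(W[...,2]<260)
Q=W[m]; 
for _ in range(4):
    mu=Q.mean(0); n=np.linalg.svd(Q-mu,full_matrices=False)[2][2]; Q=Q[abs((Q-mu)@n)<4]
n*=np.sign(n[2]); print('cover angle from normal',len(Q),n.round(3),np.arctan2(-n@a,n[2]),np.arctan2(n@a,n[2]))
g=save('top','t18.png')
E
```

```text
23.3833 pos [366.6 212.7 406.2] q [ 0.77   0.041  1.723 -0.32   1.649  0.916] rot [3.05  0.409 1.425] F [ 0.6 -0.1  0.6] op 0.352
toolz [ 0.033 -0.405 -0.914] tilt 0.419 az -1.49 jaw [ 0.991 -0.109  0.084]
handle [539.4 -37.5 267.1] [287 123  28  46 320] theta 0.786 246.36542085702777
cover angle from normal 2203 [ 0.686 -0.081  0.723] -0.7629799705829133 0.7629799705829133
```

View pics/s18c.png

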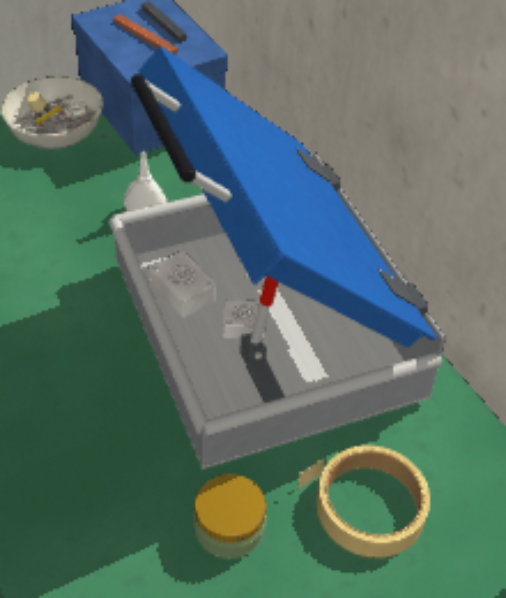

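View pics/t18.png

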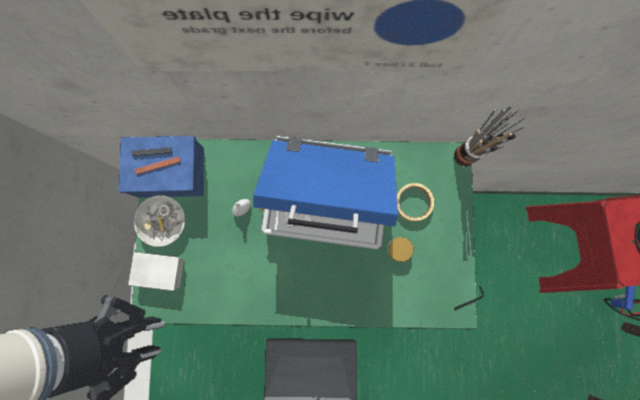

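Run:
```python
from h import *
p0=np.array([650.5,-118,78]); P=p0-70*a
for f in ['s12','s18']:
    g=dict(np.load(f'/tmp/{f}.npz')); H=cv2.cvtColor(g['frame'],cv2.COLOR_RGB2HSV)
    m=((H[...,0]<6)|(H[...,0]>174))&(H[...,1]>170)&(H[...,2]>90); m[:200]=0;m[240:]=0;m[:,:330]=0;m[:,:]&=np.arange(640)<380
    v,u=np.nonzero(m); lo=v>=v.max()-3
    q=rayplane(g,u[lo].mean(),v[lo].mean(),b,p0)-P; print(f,m.sum(),v.min(),v.max(),u[lo].mean(),v[lo].mean(),'angle',np.arctan2(q[2],q@a).round(3),np.hypot(q[2],q@a).round(1))
```

```text
s12 78 207 222 345.63157894736844 220.3684210526316 angle 1.372 53.0
s18 62 210 222 345.3809523809524 220.33333333333334 angle 1.382 53.2
```

Run:
```python
from rig import r
print(r.sign_off())
```

```text
the job is handed in; nothing more can be done
None
```

The washer's cover is now propped on the rod, and I handed the job in at about 23.5 s of the 70 s allowed. No verdict was reported.

**What I did:**
1. I lifted the cover by its bar handle to its stop, at about 1.3 rad.
2. The move interface offers no tilt command. I leaned the tool about 25° by driving the arm against its joint limits, and that lean stayed for the rest of the job.
3. I pinched the red sleeve and swung the rod up. It slipped in the fingers on the first pull and measured only about 1.18 rad, so I pulled it further.
4. I turned the tool, took the handle again, and lowered the cover until the force on it rose. Then I let go and backed away.

**Last checks before handing in:**

| Check | Reading | Expected |
|---|---|---|
| Cover angle, from the handle's position | 0.786 rad | about 0.79 |
| Cover angle, from a plane fitted to its top | 0.763 rad | about 0.79 |
| Rod angle | about 1.38 rad | 1.34 to 1.46 |

- **Cover angle:** the two readings differ by 0.02 rad, but both lie within the allowed 0.70 to 0.90. The cover stayed up for about 1.7 s after release, where unsupported it would have sunk.
- **Not seen directly:** the cover hides the ball and socket, so I judged the seating from these angles and the rise in force.
- **Bystanders and arm:** in the last pictures the bottle, pot and tape look unmoved, judged by eye only. The arm was clear of everything, with force readings under 1 N.

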